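# Pack three aluminium blanks in the drilling jig and fit the clamp strap

## Task

Get this pack ready for drilling: one aluminium blank already lies against the pins of the drilling jig, so stack the two loose blanks of the same size squarely on it, all edges in line. Then fit the steel clamp strap over the upright stud so that it lies flat and square across the pile and the wooden heel block; I will run the nut down myself. Lower the parts, do not drop them, and leave the short offcut and the other things on the bench where they are.

Things in the scene. Friction and masses are not known exactly. Their poses are not given: they have to be found in the camera images.
- jig: Drilling jig, fixed to the bench: plywood base board 190 (its x) x 200 (its y) x 18 mm thick. Origin: centre of the board's underside, on the bench top; z up. Offsets in mm in this frame (x, y): stud (0, -18), pack's place centred at (0, 50), heel block (0, -74), pins (45, 85), (-45, 85), (70, 50). The pack's long side runs along the jig's x, the fitted strap along the jig's y.
- pack_place (a point): Point on the top face of the jig's board (18 mm above the bench) under the centre of the pack; axes as the jig's. Three upright steel locating pins, 10 mm in diameter, straight to 52 mm and tapered to 60 mm above the bench, touch the sides of a pack centred here: two on its +y long side, at x = +45 and -45 mm, one on its +x end. The other two sides are open.
- heel_top (a point): Centre of the top of the jig's heel block, a dark wooden block 50 (jig x) x 36 (jig y) mm, top 54 mm above the bench: level with the top of the finished pack of three.
- stud_top (a point): Centre of the upper end of the jig's upright threaded steel stud, 10 mm in diameter, 90 mm above the bench; the top 3 mm are chamfered to 7 mm in diameter. A nut and washer at its foot, 22 mm wide, reach 26 mm above the bench. The strap, seated, has its underside 36 mm below this point and its length along the jig's y.
- blank_base: The bottom blank, loose, already on the jig board against (within 2 mm of) the pins: plain aluminium flat 130 (its x) x 60 (its y) x 12 mm thick, 0.25 kg. Origin: centre of its underside.
- blank_a: One of the two loose blanks, lying flat on the bench, the same as the bottom one: aluminium flat 130 (its x) x 60 (its y) x 12 mm, about 0.25 kg. Origin: centre of its underside. The two are alike and may be stacked in either order, either end forward.
- blank_b: The other loose blank, lying flat on the bench: aluminium flat 130 (its x) x 60 (its y) x 12 mm, about 0.25 kg. Origin: centre of its underside.
- strap: Clamp strap, lying flat on the bench: dark steel bar 150 (its x) x 30 (its y) x 10 mm thick, about 0.3 kg, with one 14 mm round hole through its middle. Origin: centre of the hole at the underside. Both ends are alike. When fitted, the stud (10 mm) passes through the hole, one end of the strap lies on the pack and the other on the heel block.
- offcut: Not needed, leave alone: a shorter offcut of the same aluminium flat, 85 (its x) x 60 (its y) x 12 mm, lying among the parts. Origin: centre of its underside.
- spanner: Bystander: steel spanner 170 mm long lying on the bench, beyond the jig to the right.
- parts_dish: Bystander: round steel dish of nuts and washers, 110 mm across and 22 high, beyond the jig.
- tape_measure: Bystander: tape measure, 66 x 34 x 62 mm high, to the left.
- spray_can: Bystander: upright can, 54 mm across and 190 high, beyond the jig to the left.
- square: Bystander: combination square with a 300 mm rule, flat on the bench to the right.
- cordless_drill: Bystander: cordless drill lying on its side, about 65 mm high, to the left.
Mind the look-alikes: they are no part of the job. What is shaped like the blank_a but blue or orange is not meant. Leave any green look-alike of the blank_b alone.

How it is judged:
On the way, in this order (a step that is already met when the one before it is completed fails the run):
1. one loose blank lies squarely on the bottom blank, let go (((z of blank_a in the frame of jig between 0.027 and 0.033 m and x of blank_a in the frame of jig between -0.005 and 0.003 m and y of blank_a in the frame of jig between 0.045 and 0.053 m and angle between the x axis of blank_a and the x axis of jig, either way round below 0.06 rad and angle between blank_a's own z axis and vertical below 0.05 rad and horizontal distance between blank_a and blank_base below 0.0045 m and linear speed of blank_a below 0.02 m/s and contact force between the fingers and blank_a below 0.3 N) or (z of blank_b in the frame of jig between 0.027 and 0.033 m and x of blank_b in the frame of jig between -0.005 and 0.003 m and y of blank_b in the frame of jig between 0.045 and 0.053 m and angle between the x axis of blank_b and the x axis of jig, either way round below 0.06 rad and angle between blank_b's own z axis and vertical below 0.05 rad and horizontal distance between blank_b and blank_base below 0.0045 m and linear speed of blank_b below 0.02 m/s and contact force between the fingers and blank_b below 0.3 N))), for 0.2 s.
2. the three blanks form one square pile against the pins, let go (z of blank_base in the frame of jig between 0.015 and 0.021 m and x of blank_base in the frame of jig between -0.005 and 0.003 m and y of blank_base in the frame of jig between 0.045 and 0.053 m and angle between the x axis of blank_base and the x axis of jig, either way round below 0.06 rad and angle between blank_base's own z axis and vertical below 0.05 rad and ((z of blank_a in the frame of jig between 0.027 and 0.033 m and x of blank_a in the frame of jig between -0.005 and 0.003 m and y of blank_a in the frame of jig between 0.045 and 0.053 m and angle between the x axis of each of blank_a, blank_b and the x axis of jig, either way round below 0.06 rad and angle between each of blank_a, blank_b's own z axis and vertical below 0.05 rad and horizontal distance between each of blank_a, blank_b and blank_base below 0.0045 m and z of blank_b in the frame of jig between 0.039 and 0.045 m and x of blank_b in the frame of jig between -0.005 and 0.003 m and y of blank_b in the frame of jig between 0.045 and 0.053 m) or (z of blank_b in the frame of jig between 0.027 and 0.033 m and x of blank_b in the frame of jig between -0.005 and 0.003 m and y of blank_b in the frame of jig between 0.045 and 0.053 m and angle between the x axis of each of blank_b, blank_a and the x axis of jig, either way round below 0.06 rad and angle between each of blank_b, blank_a's own z axis and vertical below 0.05 rad and horizontal distance between each of blank_b, blank_a and blank_base below 0.0045 m and z of blank_a in the frame of jig between 0.039 and 0.045 m and x of blank_a in the frame of jig between -0.005 and 0.003 m and y of blank_a in the frame of jig between 0.045 and 0.053 m)) and horizontal distance between blank_a and blank_b below 0.0045 m and linear speed of each of blank_a, blank_b below 0.02 m/s and contact force between the fingers and blank_a below 0.3 N and contact force between the fingers and blank_b below 0.3 N), for 0.2 s.
At the end, for the whole second after the job is handed in: Three blanks flat on one another in the jig: centres within 4.5 mm of one another, at most 5 mm off the pins, square within 0.06 rad. Strap on the stud (axes within 3.5 mm), underside 54 +- 3 mm above the bench, tilt under 0.04 rad, square within 0.15 rad. All released and at rest (all of step 2 and horizontal distance between strap and stud_top below 0.0035 m and z of strap in the frame of jig between 0.051 and 0.057 m and angle between strap's own z axis and vertical below 0.04 rad and angle between the x axis of strap and the y axis of jig, either way round below 0.15 rad and linear speed of each of blank_base, strap below 0.02 m/s and contact force between the fingers and strap below 0.3 N); the robot touches nothing.
It fails at once if the short offcut or another bystander was moved by more than 20 mm (distance of any of offcut, spanner, parts_dish, tape_measure, spray_can, square, cordless_drill from where it was at the start of the episode above 0.02 m).
It fails at once if a blank or the strap was dropped (fell free at more than 0.45 m/s, about 10 mm) ((linear speed of blank_a above 0.45 m/s and contact force between the fingers and blank_a below 0.05 N) or (linear speed of blank_b above 0.45 m/s and contact force between the fingers and blank_b below 0.05 N) or (linear speed of strap above 0.45 m/s and contact force between the fingers and strap below 0.05 N)).
It also fails if it takes over 72 s, if anything falls off the work surface, if the arm or the gripper's body presses on something with over 40 N, if the wrist force passes 120 N, or if a joint passes its speed limit or range.

## Robot

A 6-joint arm with a two-finger parallel gripper is mounted at the origin on the work surface. World frame = base frame: x ahead of the robot, y to its left, z up, the work surface at z = 0. Lengths are in m, angles in rad, forces in N, time in s.
With the tool pointing down it reaches from about 0.325 to 0.875 m from the base axis. Payload 4.4 kg.
Tool frame: the origin (TCP) lies between the finger pads; the fingertips stand 11 mm ahead of it and the grasp point (between the pads) lies 8 mm behind it; z points along the fingers, y is the direction in which the jaws open and shut (so a half turn about z gives the same grasp; the last joint's range is limited). The gripper opens to 85 mm and grips with 20 to 120 N. Pads are 22 mm wide; open, the fingers measure 114 mm over their backs; the gripper's body (76 mm by 85 mm) begins 54 mm behind the grasp point. The pads swing forward as they close: fully open they stand 13 mm farther back than shut.
Start: joints at [1.111, 0.207, 1.542, -0, 1.393, -0.15], TCP at [0.175, 0.548, 0.242] pointing down, gripper open.
Joint ranges: [-2.73, 2.73], [-0.86, 2.22], [0.23, 2.46], [-1.11, 4.25], [0.08, 2.63], [-2.82, 2.82]. Speed limits (rad/s): [2.79, 2.79, 3.14, 3.14, 3.14, 3.14].

## Interface

Orientations are given as a unit quaternion [x, y, z, w].
In Python, from cell import get_state, get_image, hand_in gives the robot as it stands.
- The arm moves only by the tool move_arm, never from a script. Its argument "series" is a list of rows, each a list of 6 numbers: the shift along the tool's x, y, z as a fraction of full scale, then the turn, a rotation vector about the tool's x, y, z as a fraction of full scale. In form: [[x, y, z, wx, wy, wz], ...]. A call has 1 to 5 rows; each row is the pose to reach, as a shift and turn from the pose measured when the call began, along the tool's axes at that moment; what a row does not reach only later rows make up. Full scale, the value 1, is 0.15 m for a shift and 60 degrees for a turn. A row lasts 1/10 s, in which the tool goes at most 50 mm and 8.59 degrees, less where a joint would pass 70% of its speed; a pose out of reach is approached as far as the arm can. A call with a number of a shift or a turn outside -1 to 1 is refused whole. A call with a gripper value outside its range is refused whole. "grip" is the opening, from 0 (shut) to 1 (fully open), set as the call begins (left out, the last holds). The fingers move at their own pace and stop on an object; "force" is the grip in N (left out, the last holds). Time passes only in rows, so rows that repeat a pose let the fingers close. It gives the time, the measured TCP pose, the force and the opening at its end, in the units of the state.
- get_state(): the state, without advancing time (a new reading comes with each control period).
- get_image(name): name is "scene" or "top" or "wrist"; returns a dict with "image" (400x640x3 uint8, blue, green, red), "fx", "fy", "cx", "cy" (pixels), "R" (3x3) and "t" (3): a world point X has camera coordinates R X + t; the wrist camera has in their place "T_tool_cam" (4x4, takes a point from camera to tool coordinates, whose origin is the TCP and whose axes are the flange's). Camera axes: x right, y down, z forward; pixel columns grow to the right and rows downward; lengths in m; the calibration is good to about 2 mm. A picture is of the moment at which its call begins: read the wrist's pose just before it. There is no depth.
- hand_in(): hands the job in, once; it reports no verdict.
The state is a dict: "t": time; "qpos": joint angles; "joint_vel": joint speeds; "effort": joint torques, N m; "position": TCP position; "eef_rot": TCP orientation; "wrist_force": force on the tool from outside, world axes, zero at the start; "ft_torque": the same for the moment, N m; "opening": opening from 0.0 (shut) to 1.0 (fully open).
Only numpy, scipy, OpenCV 4.12 (cv2) and the standard library are available. Lean on these libraries where they do the work, as an engineer would, in place of code of your own. Each camera call takes 0.05 s, during which the arm holds its last target. There are 200 camera calls.

## Working session

There is one attempt and no reset: what is moved stays moved. The work goes in short steps, Python scripts to look and compute and a tool call to move; the robot and the scene stay as the last step left them, time stands still between calls to the robot, and variables do not carry over. Pictures are saved under pics/ and viewed, about 8 in all and at most 12, crops included, and the job is handed in when it is done.

Besides the shell and the picture viewer there is one more tool, called after "Emit:" in YAML: its name, and indented under it one key for each argument. move_arm: Moves the arm, as the interface text tells. Shift numbers are shares of 0.15 m and turn numbers shares of 60 degrees, none past 1 either way. Its arguments: {"type":"object","properties":{"series":{"type":"array","items":{"type":"array","items":{"type":"number"}}},"grip":{"type":"number"},"force":{"type":"number"}},"required":["series"]}

```bash
ls; mkdir -p pics
python3 - <<'E'
from cell import *
import cv2
s=get_state();print(s)
for n in("top","scene"):
    d=get_image(n);cv2.imwrite(f"pics/{n}0.png",d["image"]);print(n,d["fx"],d["fy"],d["cx"],d["cy"],d["R"],d["t"])
d=get_image("wrist");cv2.imwrite("pics/w0.png",d["image"]);print(d["fx"],d["cx"],d["cy"],d["T_tool_cam"])
E
```

```text
pics
{'t': 0.0, 'qpos': array([ 1.11054013e+00,  2.07464498e-01,  1.54298887e+00, -2.18326447e-05,
        1.39349462e+00, -1.50520312e-01]), 'joint_vel': array([-3.31885556e-05,  3.56644365e-04,  1.24884647e-03, -1.60186175e-04,
        3.36653871e-04,  1.21547045e-03]), 'effort': array([ 7.78652557e-04, -3.83036363e+01, -2.91599000e+01, -3.91915910e-05,
        1.05488102e-02,  1.03051860e-05]), 'position': array([0.17495617, 0.5469511 , 0.24108391]), 'eef_rot': array([ 1.54247602e-01,  9.88031523e-01, -1.12640380e-03, -3.43834713e-04]), 'wrist_force': array([-0.03882834,  0.42183484, -0.65805007]), 'ft_torque': array([0.00181165, 0.02144983, 0.00450105]), 'opening': 0.998322626455711}
top 370.6875109235127 370.6875109235127 315.76813270911384 199.86122625709092 [[ 0.00383384 -0.99985803  0.01640791]
 [-0.99120574 -0.00597002 -0.13219511]
 [ 0.1322743  -0.0157568  -0.9910879 ]] [-0.01977732  0.54623992  1.20628922]
scene 402.13905629327553 402.13905629327553 313.8479720695994 200.5350759065902 [[-0.77173736  0.63557675  0.02153245]
 [ 0.33518613  0.43530124 -0.83556154]
 [-0.54043659 -0.63761668 -0.54897474]] [ 0.42080207 -0.11671823  1.74123843]
288.15610001351854 326.1961616974472 199.85245909865384 [[-1.23084222e-03 -9.64673085e-01 -2.63447006e-01  6.72693792e-02]
 [ 9.99999204e-01 -1.11383961e-03 -5.93478530e-04  1.55671172e-03]
 [ 2.79075053e-04 -2.63447527e-01  9.64673687e-01 -1.31747581e-01]
 [ 0.00000000e+00  0.00000000e+00  0.00000000e+00  1.00000000e+00]]
```

View pics/top0.png

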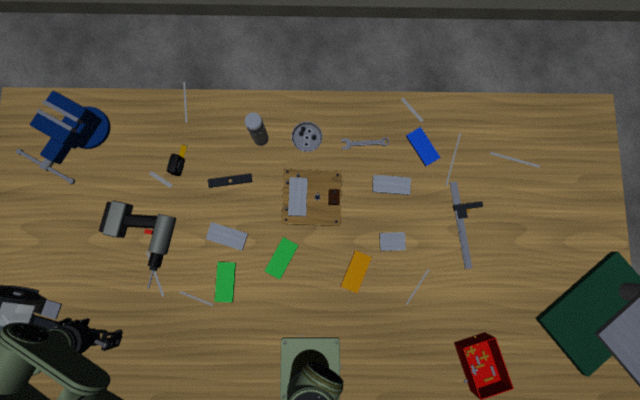

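View pics/scene0.png

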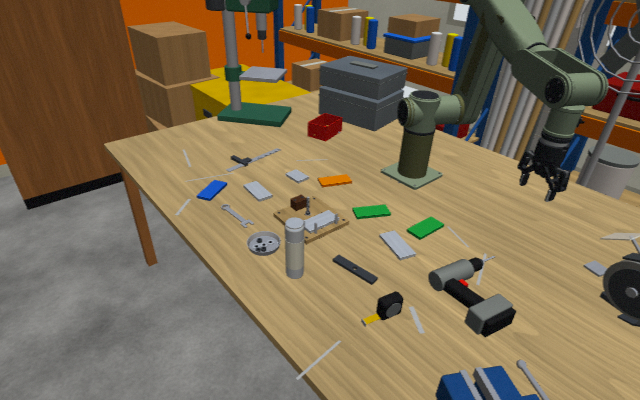

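```bash
cat > h.py <<'E'
import numpy as np, cv2
from cell import *
from scipy.spatial.transform import Rotation as Ro
def view(name,save=None):
    s=get_state(); d=get_image(name)
    if name=="wrist":
        T=np.array(d["T_tool_cam"]); Rt=Ro.from_quat(s["eef_rot"]).as_matrix()
        Rc=Rt@T[:3,:3]; c=Rt@T[:3,3]+s["position"]      # cam->world
    else: Rc=np.array(d["R"]).T; c=-Rc@np.array(d["t"])
    d["Rc"],d["c"]=Rc,c
    if save: cv2.imwrite("pics/"+save,d["image"])
    return d
def cast(d,uv,z):
    uv=np.atleast_2d(uv).astype(float)
    r=np.c_[(uv[:,0]-d["cx"])/d["fx"],(uv[:,1]-d["cy"])/d["fy"],np.ones(len(uv))]@d["Rc"].T
    return (d["c"]+r*((z-d["c"][2])/r[:,2:]))[:,:2]
def proj(d,X):
    p=(np.atleast_2d(X)-d["c"])@d["Rc"]
    return np.c_[p[:,0]/p[:,2]*d["fx"]+d["cx"],p[:,1]/p[:,2]*d["fy"]+d["cy"]]
def mask(d,kind):
    h=cv2.cvtColor(d["image"],cv2.COLOR_BGR2HSV); S,V=h[...,1],h[...,2]
    m={"alu":(S<60)&(V>110),"dark":(V<75)&(S<110),"brown":(V<75)&(S>=110)}[kind]
    return cv2.morphologyEx(m.astype(np.uint8),cv2.MORPH_OPEN,np.ones((3,3)))
def blobs(d,kind,z,amin=60):
    out=[]
    for c in cv2.findContours(mask(d,kind),cv2.RETR_EXTERNAL,cv2.CHAIN_APPROX_NONE)[0]:
        if cv2.contourArea(c)<amin: continue
        c=c[:,0,:]; w=cast(d,c,z)*1000
        (x,y),(a,b),t=cv2.minAreaRect(w.astype(np.float32))
        if a<b: a,b,t=b,a,t+90
        out.append((c.mean(0).round(),round(x,1),round(y,1),round(a),round(b),round((t+90)%180-90,1)))
    return out
def rel(target,yaw=None):
    """move in tool units to world xyz (m); yaw=world angle wanted for tool y (jaw) axis, deg, mod 180"""
    s=get_state(); R=Ro.from_quat(s["eef_rot"]).as_matrix()
    sh=R.T@(np.array(target)-s["position"])
    tn=0
    if yaw is not None:
        a=np.radians(yaw); y=np.array([np.cos(a),np.sin(a),0]); x=np.cross(y,[0,0,-1.])
        G=np.c_[x,y,[0,0,-1]]; v=Ro.from_matrix(R.T@G).as_rotvec(); G2=G@np.diag([-1,-1,1]); v2=Ro.from_matrix(R.T@G2).as_rotvec()
        print("turn deg",np.degrees(v).round(2),"or",np.degrees(v2).round(2),"frac",(np.degrees(v)/60).round(3),(np.degrees(v2)/60).round(3))
    print("shift frac",(sh/.15).round(3),"mm",(sh*1000).round(1)," q6",s["qpos"][5].round(2),"t",s["t"])
E
python3 - <<'E'
from h import *
d=view("top")
hsv=cv2.cvtColor(d["image"],cv2.COLOR_BGR2HSV)
for p in[(227,236),(391,184),(392,241),(297,196),(230,176),(220,182),(333,197),(312,215),(250,300)]: print(p,hsv[p[1],p[0]])
for k in("alu","dark"):
  print(k)
  for b in blobs(d,k,.012): 
    if b[3]<250: print(*b)
for p in[(286,171),(341,171),(342,224),(285,224)]: print(p,cast(d,p,.018))
print("stud top",cast(d,(318,197),.09),"heel",cast(d,(334,197),.054))
cv2.imwrite("pics/c0.png",cv2.resize(d["image"][150:260,195:425],None,fx=3.4,fy=3.4,interpolation=cv2.INTER_CUBIC))
E
```

```text
(227, 236) [109  44 139]
(391, 184) [112  39 143]
(392, 241) [115  36 134]
(297, 196) [108  40 145]
(230, 176) [25 56 50]
(220, 182) [116  47  43]
(333, 197) [  9 193  37]
(312, 215) [ 20 141 110]
(250, 300) [ 20 120 121]
alu
[304. 359.] 11.0 0.3 184 165 -89.1
[ 14. 313.] 170.5 954.8 103 69 -89.9
[393. 241.] 410.9 -277.1 85 61 -89.7
[226. 236.] 426.3 284.9 129 62 72.9
[455. 192.] 576.8 -498.1 71 21 5.4
[297. 196.] 563.0 46.7 131 61 0.4
[392. 184.] 607.0 -278.7 129 59 85.9
[160. 179.] 618.4 514.1 88 15 57.0
[252. 120.] 832.9 205.8 55 53 1.4
[411. 109.] 877.0 -355.8 104 14 39.8
dark
[310. 396.] -80.8 -3.2 99 21 89.9
[324. 392.] -67.9 -44.2 100 25 64.6
[297. 383.] -42.6 40.4 97 64 0.4
[ 22. 386.] -29.0 911.6 130 120 89.9
[104. 343.] 78.4 664.7 41 29 4.6
[ 27. 343.] 91.2 913.9 187 49 58.8
[ 23. 302.] 202.9 938.4 148 49 87.4
[620. 307.] 199.7 -1014.0 233 69 -50.3
[163. 245.] 399.6 490.2 187 40 -21.0
[634. 222.] 476.3 -1109.0 94 42 -6.2
[133. 220.] 466.5 581.5 121 111 78.2
[105. 217.] 487.8 693.9 98 15 -11.6
[467. 208.] 518.1 -541.2 103 49 -82.6
[632. 200.] 554.3 -1114.1 65 49 -6.5
[229. 180.] 616.1 277.9 149 31 -82.1
[175. 164.] 670.6 466.2 65 52 -6.0
[259. 135.] 775.6 181.1 72 54 22.2
[431.  78.] 994.4 -438.6 101 99 -89.4
[199.  76.] 996.8 396.5 102 91 -1.0
[294.  36.] 1145.3 63.7 73 70 -89.2
[35. 32.] 1151.2 994.0 58 56 -59.4
(286, 171) [[0.64815326 0.08523076]]
(341, 171) [[ 0.64954061 -0.10386119]]
(342, 224) [[ 0.46707978 -0.10629813]]
(285, 224) [[0.46612906 0.08596731]]
stud top [[ 0.54849077 -0.02336602]] heel [[ 0.55390591 -0.0771398 ]]
```

View pics/c0.png

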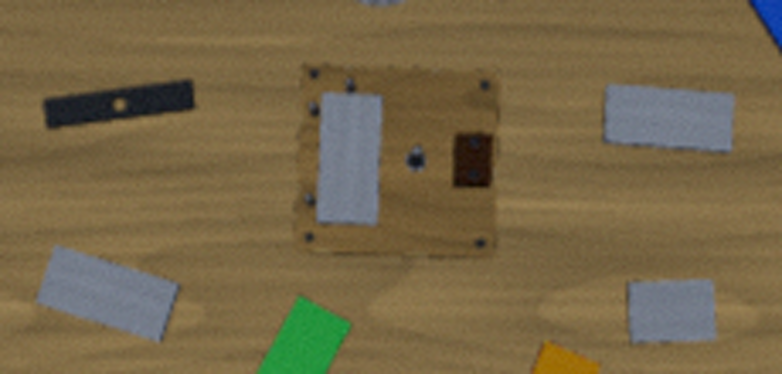

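Candidates in the top view: plain grey 130 x 60 pieces at (227,236) and (391,184) are the loose blanks. The grey one at (392,241), 85 x 61, is the offcut, and the one at (297,196) is the base blank on the jig. Green at (225,282) and (281,258), orange at (355,272) and blue at (423,146) are look-alikes. The strap is the dark bar with a hole at (230,180), 149 x 31. In the close crop, the sizes and colours confirm the choice. First target is the blank at (227,236).

Emit:
move_arm:
  series:
    - [-0.3,-0.17,0.1,0,0,0.14]
    - [-0.6,-0.34,0.2,0,0,0.28]
    - [-0.9,-0.5,0.3,0,0,0.42]
    - [-0.98,-0.57,0.3,0,0,0.56]
    - [-0.98,-0.57,0.3,0,0,0.7]
  grip: 1

```text
t: 0.7
position: [0.2904, 0.4176, 0.1952]
eef_rot: [0.503, 0.864, -0.002, 0.0]
wrist_force: [-1.1, 0.6, -0.2]
opening: 1.006
```

```bash
python3 -c "
from h import *
rel([.426,.285,.15],-17)"
```

```text
turn deg [-0.15  0.25 46.64] or [  -0.3    -0.19 -133.36] frac [-0.003  0.004  0.777] [-0.005 -0.003 -2.223]
shift frac [-1.215  0.35   0.303] mm [-182.2   52.5   45.5]  q6 0.28 t 0.7
```

Emit:
move_arm:
  series:
    - [-0.3,0.1,0.1,0,0,0.14]
    - [-0.6,0.2,0.2,0,0,0.28]
    - [-0.9,0.35,0.3,0,0,0.42]
    - [-1,0.35,0.3,0,0,0.57]
    - [-1,0.35,0.3,0,0,0.71]

```text
t: 1.2
position: [0.4117, 0.3104, 0.1494]
eef_rot: [0.784, 0.62, -0.003, 0.001]
wrist_force: [-0.5, 0.7, 0.5]
opening: 1.0
```

```bash
python3 -c "
from h import *
rel([.426,.285,.14],-17)
d=view('wrist','w1.png')
for b in blobs(d,'alu',.012,1500): print(*b)
"
```

```text
turn deg [-0.09  0.38  3.67] or [-5.9000e-01 -1.4000e-01 -1.7633e+02] frac [-0.001  0.006  0.061] [-1.000e-02 -2.000e-03 -2.939e+00]
shift frac [-0.143  0.132  0.063] mm [-21.4  19.8   9.5]  q6 0.71 t 1.2
[347. 209.] 425.3 286.2 130 60 72.9
```

View pics/w1.png

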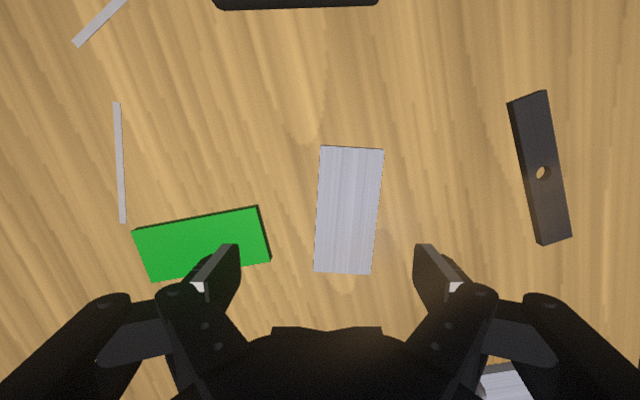

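The wrist view shows the grey blank at (348,210), measured at 130 x 60. The green one beside it is left alone and the fingers have room.

Emit:
move_arm:
  series:
    - [-0.136,0.125,0.25,0,0.005,0.061]
    - [-0.136,0.125,0.46,0,0.005,0.061]
    - [-0.136,0.125,0.46,0,0.005,0.061]
    - [-0.136,0.125,0.46,0,0.005,0.061]

```text
t: 1.65
position: [0.4236, 0.2871, 0.0807]
eef_rot: [0.804, 0.595, -0.002, -0.001]
wrist_force: [0.8, -0.2, 0.3]
opening: 1.0
```

```bash
python3 -c "
from h import *
d=view('wrist','w2.png')
for b in blobs(d,'alu',.012,1500): print(*b)
rel([.4253,.2862,.011],-17.1);print(get_state()['position'],get_state()['joint_vel'].round(3))
"
```

```text
[330. 209.] 425.3 286.1 129 60 72.9
turn deg [-0.03 -0.03  0.07] or [ 5.0000e-02 -5.0000e-02 -1.7993e+02] frac [-0.001 -0.001  0.001] [ 1.000e-03 -1.000e-03 -2.999e+00]
shift frac [-0.009  0.007  0.473] mm [-1.4  1.  71. ]  q6 0.72 t 1.7
[0.42477477 0.28773636 0.08195511] [ 0.005 -0.022 -0.022 -0.001 -0.005  0.004]
```

Emit:
move_arm:
  series:
    - [-0.009,0.007,0.2,0,0,0]
    - [-0.009,0.007,0.35,0,0,0]
    - [-0.009,0.007,0.42,0,0,0]
    - [-0.009,0.007,0.45,0,0,0]
    - [-0.009,0.007,0.465,0,0,0]

```text
t: 2.2
position: [0.4262, 0.2869, 0.0132]
eef_rot: [0.804, 0.595, 0.001, -0.0]
wrist_force: [-0.6, 0.6, -0.0]
opening: 1.001
```

Emit:
move_arm:
  series:
    - [0,0,0,0,0,0]
    - [0,0,0,0,0,0]
    - [0,0,0,0,0,0]
    - [0,0,0,0,0,0]
  grip: 0.6
  force: 40

```text
t: 2.6
position: [0.4273, 0.2877, 0.0149]
eef_rot: [0.804, 0.595, 0.002, -0.0]
wrist_force: [-1.3, 0.6, 5.4]
opening: 0.682
```

```bash
python3 -c "
from h import *
d=view('wrist','w3.png')
s=get_state();print(s['position'],s['opening'],s['wrist_force'])
for b in blobs(d,'alu',.012,1500): print(*b)
"
```

```text
[0.42726143 0.28765708 0.01492462] 0.6817110244794521 [-1.91983287  0.24492732  5.98449738]
[326. 227.] 429.3 297.0 107 60 72.8
```

View pics/w3.png

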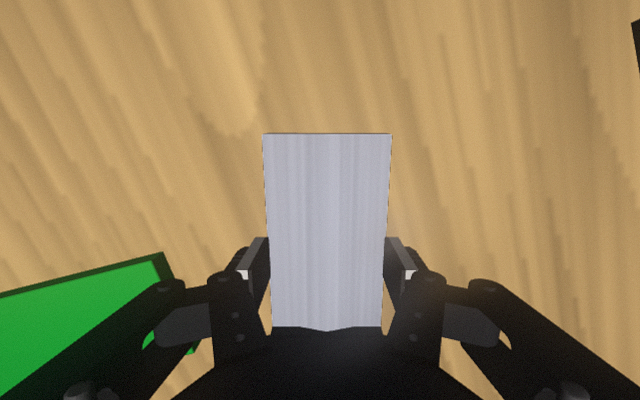

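The image shows the blank centred between the pads, with the front end at row 133. Now lift it.

Emit:
move_arm:
  series:
    - [0,0,0,0,0,0]
    - [0,0,0,0,0,0]
    - [0,0,-0.1,0,0,0]
    - [0,0,-0.3,0,0,0]
    - [0,0,-0.6,0,0,0]
  grip: 0.5
  force: 60

```text
t: 3.15
position: [0.4239, 0.2859, 0.1027]
eef_rot: [0.804, 0.595, -0.002, -0.001]
wrist_force: [-0.7, 0.5, -2.8]
opening: 0.669
```

Emit:
move_arm:
  series:
    - [0,0,-0.15,0,0,0.14]
    - [0,0,-0.3,0,0,0.28]
    - [0,0,-0.4,0,0,0.42]
    - [0,0,-0.4,0,0,0.56]
    - [0,0,-0.4,0,0,0.7]

```text
t: 3.65
position: [0.4242, 0.2859, 0.1631]
eef_rot: [0.964, 0.264, -0.002, -0.0]
wrist_force: [-0.9, 0.5, -2.3]
opening: 0.667
```

```bash
python3 -c "
from h import *
d=view('wrist','w4.png')
s=get_state();print(s['position'],s['opening'],s['wrist_force'])
for b in blobs(d,'alu',s['position'][2],1500): print(*b)
rel([.37,.04,.16],-89.6)
"
```

```text
[0.42383906 0.28575601 0.16259279] 0.6663146224981077 [ 0.24717971 -0.80386885 -2.24166231]
[596. 204.] 515.9 186.9 57 34 -0.6
[326. 227.] 431.7 292.2 105 58 30.6
[99. 61.] 452.9 416.9 69 19 -13.2
turn deg [-3.000e-02  2.400e-01  3.005e+01] or [-3.2000e-01 -4.0000e-02 -1.4995e+02] frac [-0.     0.004  0.501] [-5.000e-03 -1.000e-03 -2.499e+00]
shift frac [-1.14  1.23  0.02] mm [-171.   184.6    3. ]  q6 1.46 t 3.7
```

Emit:
move_arm:
  series:
    - [-0.2,0.2,0,0,0,0.14]
    - [-0.4,0.43,0,0,0,0.28]
    - [-0.6,0.65,0,0,0,0.4]
    - [-0.8,0.86,0,0,0,0.5]
    - [-0.9,0.97,0.02,0,0.004,0.5]

```text
t: 4.2
position: [0.3799, 0.0896, 0.1595]
eef_rot: [1.0, 0.004, -0.0, 0.0]
wrist_force: [-0.4, -0.6, -2.3]
opening: 0.67
```

```bash
python3 -c "
from h import *
rel([.37,.04,.16],-89.6)
d=view('wrist','w5.png')
for b in blobs(d,'alu',.03,1500): print(*b)
"
```

```text
turn deg [0.03 0.05 0.01] or [-8.0000e-02  5.0000e-02 -1.7999e+02] frac [0.001 0.001 0.   ] [-1.e-03  1.e-03 -3.e+00]
shift frac [-0.068  0.33  -0.003] mm [-10.2  49.5  -0.5]  q6 1.57 t 4.2
[326. 227.] 332.6 90.8 207 116 0.3
[380.  30.] 516.9 48.7 60 46 88.3
```

View pics/w5.png

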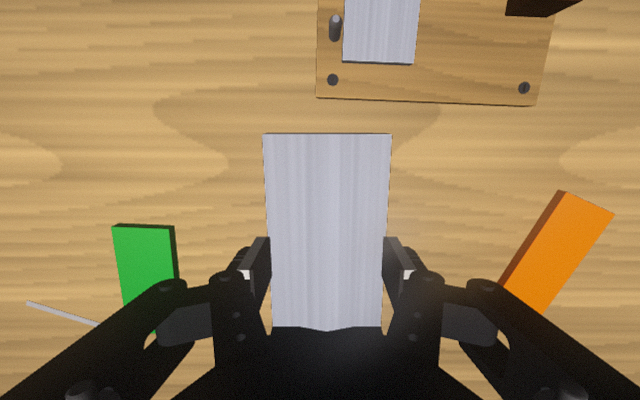

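The far end of the base blank is partly in view at the top, with its near end at row 64. I'll go higher and closer to see the whole base over the held blank.

Emit:
move_arm:
  series:
    - [0.2,0.15,-0.3,0,0,0]
    - [0.35,0.3,-0.6,0,0,0]
    - [0.35,0.3,-0.68,0,0,0]
    - [0.35,0.3,-0.68,0,0,0]
    - [0.35,0.3,-0.68,0,0,0]

```text
t: 4.75
position: [0.4312, 0.0438, 0.2595]
eef_rot: [1.0, 0.004, -0.002, 0.001]
wrist_force: [-0.2, 0.1, -2.4]
opening: 0.664
```

```bash
cat >> h.py <<'E'
def edges(d,zt,kind="alu",near=None):
    """largest blob near pixel: min-area rect corners of its contour, cast at zt"""
    n,l,st,ce=cv2.connectedComponentsWithStats(mask(d,kind))
    i=l[near[1],near[0]]; c=cv2.findContours((l==i).astype(np.uint8),cv2.RETR_EXTERNAL,cv2.CHAIN_APPROX_NONE)[0][0]
    w=cast(d,c[:,0,:],zt)*1000
    return c[:,0,:],w
E
python3 -c "
from h import *
d=view('wrist','w6.png')
s=get_state();print(s['position'])
for b in blobs(d,'alu',.03,800): print('z30',*b)
for b in blobs(d,'alu',s['position'][2]-.0025,1500): print('held',*b)
"
```

```text
[0.43024371 0.04414542 0.25844795]
z30 [562. 188.] 414.5 -259.2 82 57 -88.2
z30 [326. 227.] 339.0 44.0 287 160 0.3
z30 [594.  29.] 600.1 -257.1 116 57 85.8
z30 [325.  61.] 559.2 47.0 130 60 -1.8
held [562. 188.] 466.7 -67.9 31 21 -88.2
held [326. 227.] 438.5 45.5 107 60 0.3
held [594.  29.] 536.2 -67.1 44 22 85.8
held [325.  61.] 520.9 46.7 49 22 -1.8
```

View pics/w6.png

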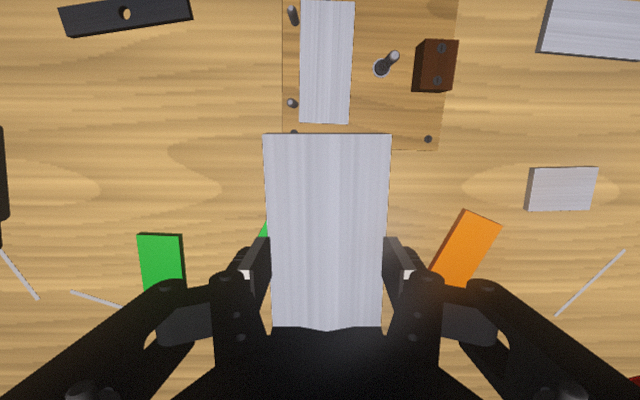

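Now the base reads (559.2, 47.0), -1.8°, 130 x 60, at image (326,61). The held blank's front end is at row 133. I'll move above the place.

```bash
cat >> h.py <<'E'
def pose(n=6):
    P=[];Q=[]
    for _ in range(n):
        get_image("top"); s=get_state(); P.append(s["position"]); Q.append(s["eef_rot"]*np.sign(s["eef_rot"][np.argmax(abs(s["eef_rot"]))]))
    P=np.array(P); R=Ro.from_quat(np.mean(Q,0)).as_matrix()
    print("mean pos mm",(P.mean(0)*1000).round(2),"sd",(P.std(0)*1000).round(2),"jaw yaw",np.degrees(np.arctan2(R[1,1],R[0,1])).round(2),"tool z",R[:,2].round(4))
    return P.mean(0),R
def go(target,yaw,n=6):
    p,R=pose(n); sh=R.T@(np.array(target)-p); a=np.radians(yaw); y=np.array([np.cos(a),np.sin(a),0]); x=np.cross(y,[0,0,-1.])
    v=np.degrees(Ro.from_matrix(R.T@np.c_[x,y,[0,0,-1]]).as_rotvec())
    print("shift mm",(sh*1000).round(1),"frac",(sh/.15).round(3),"turn",v.round(2),"frac",(v/60).round(4))
E
python3 -c "
from h import *
go([.5614,.0446,.13],-91.6)
d=view('wrist')
for b in blobs(d,'alu',.03,800): print('z30',*b)
for b in blobs(d,'alu',.2585-.0025,1500): print('held',*b)
"
```

```text
mean pos mm [430.41  44.17 258.58] sd [0.48 0.12 0.55] jaw yaw -89.49 tool z [-0.007  -0.0023 -1.    ]
shift mm [131.9   0.5 127.7] frac [0.879 0.003 0.851] turn [0.14 0.4  2.11] frac [0.0023 0.0067 0.0352]
z30 [562. 188.] 414.4 -259.1 83 57 -89.3
z30 [326. 227.] 338.9 44.1 287 160 0.3
z30 [594.  29.] 600.1 -257.0 116 57 85.8
z30 [325.  60.] 559.2 47.1 130 60 -1.8
held [562. 188.] 466.8 -67.7 31 21 -89.3
held [326. 227.] 438.6 45.7 107 60 0.3
held [594.  29.] 536.2 -66.9 44 21 85.8
held [325.  60.] 520.9 46.8 49 22 -1.8
```

Emit:
move_arm:
  series:
    - [0.25,0.003,0.25,0.002,0.006,0.035]
    - [0.5,0.003,0.5,0.002,0.006,0.035]
    - [0.75,0.003,0.7,0.002,0.006,0.035]
    - [0.879,0.003,0.85,0.002,0.006,0.035]
    - [0.879,0.003,0.85,0.002,0.006,0.035]

```text
t: 5.65
position: [0.5617, 0.0442, 0.1261]
eef_rot: [1.0, -0.014, -0.003, 0.0]
wrist_force: [-1.2, -0.7, -2.8]
opening: 0.662
```

Emit:
move_arm:
  series:
    - [0,0,0,0,0,0]
    - [0,0,0,0,0,0]

```text
t: 5.85
position: [0.5611, 0.0444, 0.1261]
eef_rot: [1.0, -0.014, -0.004, 0.0]
wrist_force: [0.1, -0.6, -2.7]
opening: 0.664
```

```bash
python3 -c "
from h import *
go([.5614,.0446,.0455],-91.6)
d=view('wrist','w7.png')
for b in blobs(d,'alu',.1275,3000): print('held',*b)
"
```

```text
mean pos mm [561.9   44.27 127.46] sd [0.22 0.04 0.28] jaw yaw -91.61 tool z [-4.7e-03 -2.0e-04 -1.0e+00]
shift mm [-0.1 -0.3 82. ] frac [-0.001 -0.002  0.546] turn [ 0.02  0.27 -0.01] frac [ 0.0003  0.0044 -0.0002]
held [327. 224.] 572.5 45.7 108 58 -1.7
```

View pics/w7.png

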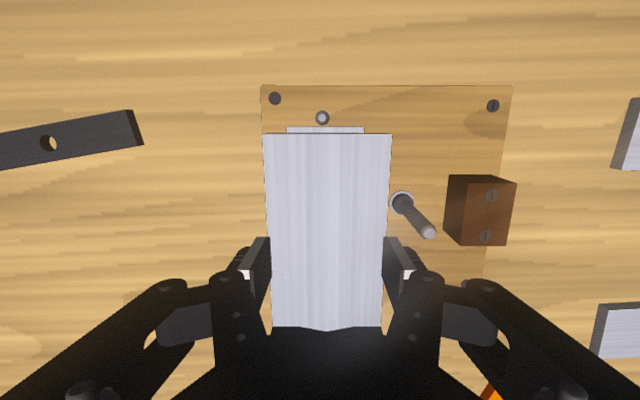

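The base's far end peeks out beyond the held blank at row 127, columns 287 to 363. I'll compare the two ends directly.

```bash
python3 -c "
from h import *
d=view('wrist')
g=cv2.cvtColor(d['image'],cv2.COLOR_BGR2GRAY).astype(int)
for c in (300,325,350):
  print(c,g[118:142,c])
print('base',cast(d,[(287,127),(363,127)],.03)*1000,'held',cast(d,[(263,133.5),(391.5,133.5)],.125)*1000)
"
```

```text
300 [160 158 167 167 172 168 166 142 177 198 196 197 198 200 165 114 180 201
 198 202 200 200 204 201]
325 [161 146 113  85  78  83 110 148 168 189 199 201 200 203 168 109 173 206
 202 198 201 202 201 201]
350 [146 146 148 151 148 154 149 146 147 186 199 202 201 206 169 111 172 202
 199 196 195 198 197 199]
base [[624.42945361  74.20997157]
 [622.70475509  15.76393912]] held [[623.70100003  72.72957162]
 [621.98568877  14.63393752]]
```

Emit:
move_arm:
  series:
    - [0,0,0.2,0,0.004,0]
    - [0,0,0.35,0,0.004,0]
    - [0,0,0.45,0,0.004,0]
    - [0,0,0.5,0,0.004,0]
    - [0,0,0.535,0,0.004,0]

```text
t: 6.75
position: [0.5616, 0.0442, 0.0464]
eef_rot: [1.0, -0.014, -0.001, 0.0]
wrist_force: [-0.7, -0.8, -2.5]
opening: 0.67
```

Emit:
move_arm:
  series:
    - [0,0,0,0,0,0]
    - [0,0,0,0,0,0]

```text
t: 6.95
position: [0.5625, 0.0441, 0.0472]
eef_rot: [1.0, -0.014, 0.0, 0.0]
wrist_force: [0.1, 0.5, -2.6]
opening: 0.667
```

```bash
python3 -c "
from h import *
go([.5614,.0446,.045],-91.6)
print(get_state()['wrist_force'])
"
```

```text
mean pos mm [562.35  44.16  47.23] sd [0.23 0.01 0.19] jaw yaw -91.62 tool z [ 5.e-04 -4.e-04 -1.e+00]
shift mm [-1.  -0.4  2.2] frac [-0.006 -0.003  0.015] turn [ 0.02 -0.03 -0.02] frac [ 0.0003 -0.0005 -0.0003]
[-0.11524867  0.10208668 -3.32634305]
```

Emit:
move_arm:
  series:
    - [-0.006,0,0.005,0,0,0]
    - [-0.006,0,0.01,0,0,0]
    - [-0.006,0,0.014,0,0,0]
    - [-0.006,0,0.014,0,0,0]

```text
t: 7.65
position: [0.5611, 0.0442, 0.0453]
eef_rot: [1.0, -0.014, -0.0, 0.0]
wrist_force: [-2.0, 0.0, 2.7]
opening: 0.668
```

Emit:
move_arm:
  series:
    - [0,0,0.004,0,0,0]
    - [0,0,0.008,0,0,0]
    - [0,0,0.008,0,0,0]

```text
t: 7.95
position: [0.5611, 0.0442, 0.0453]
eef_rot: [1.0, -0.014, -0.0, 0.0]
wrist_force: [-4.3, 0.6, 7.8]
opening: 0.667
```

Emit:
move_arm:
  series:
    - [0,0,0,0,0,0]
    - [0,0,0,0,0,0]
    - [0,0,0,0,0,0]
    - [0,0,0,0,0,0]
  grip: 0.85

```text
t: 8.35
position: [0.561, 0.0485, 0.0454]
eef_rot: [1.0, -0.014, -0.0, -0.003]
wrist_force: [-1.6, 13.7, 3.4]
opening: 0.85
```

Emit:
move_arm:
  series:
    - [0,0,-0.05,0,0,0]
    - [0,0,-0.2,0,0,0]
    - [-0.3,0,-0.5,0,0,0]
    - [-0.6,0,-0.8,0,0,0]
    - [-0.8,0,-1,0,0,0]

```text
t: 8.85
position: [0.4543, 0.0504, 0.1827]
eef_rot: [1.0, -0.014, 0.0, -0.003]
wrist_force: [0.1, -0.8, 0.5]
opening: 0.851
```

Emit:
move_arm:
  series:
    - [0,0,0,0,0,0]
    - [0,0,0,0,0,0]
    - [0,0,0,0,0,0]
  grip: 1

```text
t: 9.15
position: [0.4547, 0.0501, 0.1822]
eef_rot: [1.0, -0.015, 0.0, -0.003]
wrist_force: [0.4, 0.4, -0.3]
opening: 1.002
```

```bash
python3 -c "
from h import *
d=view('wrist','w8.png')
for z in(.042,.012):
  for b in blobs(d,'alu',z,1500): print(z,*b)
go([.607,-.2787,.1],-85)
t=view('top','t8.png')
for b in blobs(t,'alu',.042):
  if b[3]<140 and 80<b[3]: print(*b)
"
```

```text
0.042 [613. 218.] 420.8 -232.4 57 54 -88.1
0.042 [623.  26.] 590.9 -202.0 37 34 -4.3
0.042 [330.  74.] 554.7 46.7 125 60 -1.9
0.012 [613. 218.] 409.7 -263.5 64 60 -88.1
0.012 [623.  26.] 598.7 -229.7 41 38 -4.3
0.012 [330.  74.] 558.5 46.5 139 67 -1.9
mean pos mm [454.2   50.29 181.4 ] sd [0.04 0.04 0.22] jaw yaw -91.67 tool z [-0.0022  0.006  -1.    ]
shift mm [162.5 324.9  79.1] frac [1.083 2.166 0.527] turn [-0.35  0.12 -6.67] frac [-0.0058  0.0019 -0.1112]
[325. 354.] 39.2 -33.8 121 111 0.0
[ 15. 314.] 172.4 932.4 102 69 85.0
[393. 241.] 410.2 -270.5 83 59 -89.7
[287. 214.] 498.4 76.7 118 32 85.1
[392. 184.] 601.8 -272.0 126 58 85.9
[160. 179.] 612.8 501.9 86 15 57.0
[308. 139.] 753.5 10.6 86 73 -46.0
[412. 110.] 862.1 -349.5 104 13 40.1
```

View pics/w8.png

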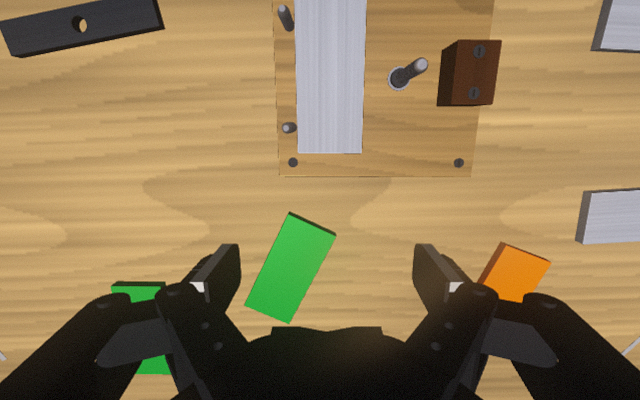

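The top blank lies on the base at image (330,74), about 2 mm off it towards the robot and about 0.4 mm sideways, which is within tolerance. The opening finger brushed the stud, so next time I'll open less. Now blank B.

Emit:
move_arm:
  series:
    - [0.1,0.25,0,0,0,-0.14]
    - [0.2,0.5,0,0,0,-0.28]
    - [0.3,0.75,0,0,0,-0.42]
    - [0.4,1,0,0,0,-0.56]
    - [0.5,1,0,0,0,-0.7]

```text
t: 10.05
position: [0.5257, -0.1063, 0.1809]
eef_rot: [0.939, 0.345, 0.0, -0.002]
wrist_force: [0.3, 0.3, 0.3]
opening: 1.002
```

```bash
python3 -c "
from h import *
go([.607,-.2787,.13],-4.1,2)
"
```

```text
mean pos mm [ 527.03 -103.99  181.02] sd [0.73 0.7  0.11] jaw yaw -49.55 tool z [ 9.0e-04  5.5e-03 -1.0e+00]
shift mm [-52.7 185.   50.1] frac [-0.351  1.233  0.334] turn [ -0.1   -0.31 -45.45] frac [-0.0017 -0.0052 -0.7575]
```

Emit:
move_arm:
  series:
    - [-0.1,0.3,0.05,0,0,-0.14]
    - [-0.2,0.6,0.1,0,0,-0.28]
    - [-0.3,0.9,0.2,0,0,-0.42]
    - [-0.35,1,0.3,0,0,-0.57]
    - [-0.35,1,0.3,0,-0.005,-0.71]

```text
t: 10.65
position: [0.5814, -0.2528, 0.1317]
eef_rot: [0.751, 0.66, -0.002, -0.004]
wrist_force: [-0.2, 0.2, -0.1]
opening: 0.999
```

```bash
python3 -c "
from h import *
d=view('wrist','w9.png')
for b in blobs(d,'alu',.012,1500): print(*b)
go([.607,-.2787,.085],-4.1,3)
"
```

```text
[150. 240.] 410.5 -274.8 85 60 -88.1
[357. 216.] 605.2 -276.4 130 60 85.8
[522.  86.] 752.0 -191.7 159 37 -86.2
mean pos mm [ 582.52 -250.59  134.29] sd [0.31 0.13 0.58] jaw yaw -7.59 tool z [-0.0041  0.0026 -1.    ]
shift mm [-24.7  28.2  49.1] frac [-0.165  0.188  0.327] turn [-0.25 -0.13 -3.49] frac [-0.0042 -0.0021 -0.0581]
```

Emit:
move_arm:
  series:
    - [-0.151,0.174,0.2,-0.004,-0.002,-0.058]
    - [-0.151,0.174,0.327,-0.004,-0.002,-0.058]
    - [-0.151,0.174,0.327,-0.004,-0.002,-0.058]
    - [-0.151,0.174,0.327,-0.004,-0.002,-0.058]

```text
t: 11.25
position: [0.6054, -0.2752, 0.086]
eef_rot: [0.732, 0.681, 0.0, 0.0]
wrist_force: [-0.3, 0.7, -0.1]
opening: 0.994
```

```bash
python3 -c "
from h import *
get_image('top');get_image('top')
d=view('wrist','w9.png')
for b in blobs(d,'alu',.012,1500): print(*b)
go([.607,-.2787,.0145],-4.1,4)
"
```

```text
[ 70. 227.] 410.6 -274.5 85 60 -88.0
[325. 207.] 605.4 -276.4 129 60 85.8
[532.  96.] 752.1 -207.1 128 30 -84.6
mean pos mm [ 606.35 -276.37   87.52] sd [0.17 0.02 0.33] jaw yaw -4.11 tool z [ 0.0031 -0.0019 -1.    ]
shift mm [-2.2  0.6 73. ] frac [-0.014  0.004  0.487] turn [ 0.19  0.09 -0.01] frac [ 0.0031  0.0016 -0.0002]
```

Emit:
move_arm:
  series:
    - [0,-0.006,0.2,0.003,0.001,0]
    - [0,-0.006,0.35,0.003,0.001,0]
    - [0,-0.006,0.44,0.003,0.001,0]
    - [0,-0.006,0.475,0.003,0.001,0]
    - [0,-0.006,0.49,0.003,0.001,0]

```text
t: 12.1
position: [0.6054, -0.2764, 0.0133]
eef_rot: [0.732, 0.681, -0.0, -0.0]
wrist_force: [0.6, 0.0, 0.1]
opening: 0.998
```

Emit:
move_arm:
  series:
    - [0,0,0,0,0,0]
    - [0,0,0,0,0,0]
    - [0,0,0,0,0,0]
    - [0,0,0,0,0,0]
    - [0,0,0,0,0,0]
  grip: 0.5
  force: 60

```text
t: 12.6
position: [0.6066, -0.2773, 0.0154]
eef_rot: [0.732, 0.681, 0.0, 0.001]
wrist_force: [-0.3, -0.4, 5.7]
opening: 0.668
```

```bash
python3 -c "
from h import *
pose(4);s=get_state();print(s['opening'],s['wrist_force'])
"
```

```text
mean pos mm [ 606.66 -277.26   15.41] sd [0.02 0.02 0.01] jaw yaw -4.11 tool z [ 0.002  -0.0019 -1.    ]
0.6696629432828639 [-0.26691633 -0.50110254  6.15565024]
```

Emit:
move_arm:
  series:
    - [0,0,-0.1,0,0,0]
    - [0,0,-0.3,0,0,0]
    - [0,0,-0.6,0,0,0.1]
    - [0,0,-0.8,0,0,0.24]
    - [0,0,-1,0,0,0.38]

```text
t: 13.3
position: [0.6063, -0.2768, 0.1675]
eef_rot: [0.854, 0.521, 0.001, 0.002]
wrist_force: [-0.0, -1.0, -3.7]
opening: 0.666
```

```bash
python3 -c "
from h import *
go([.43,.044,.26],-91.6,1);print(get_state()['wrist_force'])
"
```

```text
mean pos mm [ 609.18 -278.51  174.05] sd [0. 0. 0.] jaw yaw -27.46 tool z [ 0.0111 -0.0075 -0.9999]
shift mm [ 203.4 -306.5  -90.3] frac [ 1.356 -2.044 -0.602] turn [ 0.73 -0.35 64.14] frac [ 0.0122 -0.0058  1.069 ]
[ 1.22959235 -1.43144645  2.66809986]
```

Emit:
move_arm:
  series:
    - [0.1,-0.2,-0.2,0,0,0.14]
    - [0.25,-0.4,-0.4,0,0,0.28]
    - [0.4,-0.6,-0.55,0,0,0.42]
    - [0.55,-0.8,-0.55,0,0,0.56]
    - [0.68,-1,-0.55,0.01,-0.005,0.7]

```text
t: 13.85
position: [0.5213, -0.1167, 0.2549]
eef_rot: [0.984, 0.177, 0.001, 0.002]
wrist_force: [-0.1, -0.0, -3.1]
opening: 0.669
```

```bash
python3 -c "
from h import *
go([.43,.044,.26],-91.6,1)
"
```

```text
mean pos mm [ 517.99 -111.47  253.55] sd [0. 0. 0.] jaw yaw -69.76 tool z [-0.0049  0.0032 -1.    ]
shift mm [ -28.8 -176.3   -5.5] frac [-0.192 -1.176 -0.037] turn [-0.23  0.25 21.84] frac [-0.0038  0.0041  0.3641]
```

Emit:
move_arm:
  series:
    - [-0.06,-0.3,-0.03,0,0,0.14]
    - [-0.12,-0.6,-0.03,0,0,0.28]
    - [-0.18,-0.9,-0.03,-0.004,0.004,0.364]
    - [-0.19,-1,-0.03,-0.004,0.004,0.364]
    - [-0.19,-1,-0.03,-0.004,0.004,0.364]

```text
t: 14.4
position: [0.438, 0.021, 0.2582]
eef_rot: [1.0, -0.011, -0.0, -0.0]
wrist_force: [0.3, -0.9, -3.3]
opening: 0.67
```

```bash
python3 -c "
from h import *
p,R=pose(5)
d=view('wrist','w10.png')
for b in blobs(d,'alu',.042,1500): print('z42',*b)
for b in blobs(d,'alu',p[2]-.0034,3000): print('held',*b)
for b in blobs(d,'alu',.012,1500): print('z12',*b)
"
```

```text
mean pos mm [439.83  18.78 258.74] sd [0.39 0.55 0.09] jaw yaw -91.52 tool z [ 3.e-04 -9.e-04 -1.e+00]
z42 [545. 188.] 417.8 -251.3 79 56 -87.9
z42 [319. 175.] 418.9 20.4 404 154 -1.7
held [319. 175.] 472.3 19.1 157 60 -1.7
z12 [545. 188.] 410.2 -274.5 86 60 -87.9
z12 [319. 175.] 411.3 20.6 438 167 -1.7
```

Emit:
move_arm:
  series:
    - [0.25,-0.08,0.2,0,0,0]
    - [0.5,-0.15,0.45,0,0,0]
    - [0.75,-0.193,0.65,0,0,0]
    - [0.797,-0.193,0.79,0,0,0]
    - [0.797,-0.193,0.79,0,0,0]

```text
t: 15.2
position: [0.5588, 0.043, 0.1351]
eef_rot: [1.0, -0.015, -0.005, 0.0]
wrist_force: [-2.0, -0.5, -3.3]
opening: 0.666
```

Emit:
move_arm:
  series:
    - [0,0,0,0,0,0]
    - [0,0,0,0,0,0]

```text
t: 15.4
position: [0.5588, 0.0424, 0.1356]
eef_rot: [1.0, -0.015, -0.005, 0.0]
wrist_force: [-0.5, 0.2, -2.8]
opening: 0.665
```

```bash
python3 -c "
from h import *
p,R=pose(5)
d=view('wrist','w11.png')
g=cv2.cvtColor(d['image'],cv2.COLOR_BGR2GRAY).astype(int)
for c in (300,315,340,355): print(c,g[112:142,c])
for r in (123,126,129,137): print(r,[ (i,g[r,i]) for i in list(range(255,305,2))+list(range(350,400,2))])
for b in blobs(d,'alu',p[2]-.0034,3000): print('held',*b)
cv2.imwrite('pics/w11c.png',cv2.resize(d['image'][80:220,230:430],None,fx=4,fy=4,interpolation=cv2.INTER_CUBIC))
"
```

```text
mean pos mm [559.31  42.71 136.67] sd [0.11 0.14 0.18] jaw yaw -91.72 tool z [-7.e-03 -2.e-04 -1.e+00]
300 [160 161 162 159 162 166 164 167 162 160 165 187 200 160 185 163 162 194
 203 202 198 197 201 203 200 200 198 203 204 199]
315 [111 114 109 111 102  90 103 149 166 158 159 189 200 161 183 162 155 188
 194 193 195 197 196 193 197 195 195 195 196 194]
340 [150 149 144 145 145 148 149 151 148 144 150 181 197 157 178 161 148 188
 198 196 195 194 196 198 197 197 196 194 197 194]
355 [150 149 144 143 143 149 152 150 146 148 151 188 202 159 180 162 152 181
 197 194 190 191 191 191 191 190 194 191 191 193]
123 [(255, np.int64(168)), (257, np.int64(170)), (259, np.int64(170)), (261, np.int64(164)), (263, np.int64(159)), (265, np.int64(160)), (267, np.int64(159)), (269, np.int64(157)), (271, np.int64(157)), (273, np.int64(159)), (275, np.int64(158)), (277, np.int64(159)), (279, np.int64(156)), (281, np.int64(160)), (283, np.int64(157)), (285, np.int64(164)), (287, np.int64(188)), (289, np.int64(194)), (291, np.int64(193)), (293, np.int64(191)), (295, np.int64(191)), (297, np.int64(186)), 
[... 3270 characters left out ...]
 (295, np.int64(199)), (297, np.int64(195)), (299, np.int64(199)), (301, np.int64(201)), (303, np.int64(200)), (350, np.int64(198)), (352, np.int64(200)), (354, np.int64(192)), (356, np.int64(191)), (358, np.int64(197)), (360, np.int64(200)), (362, np.int64(197)), (364, np.int64(201)), (366, np.int64(199)), (368, np.int64(199)), (370, np.int64(197)), (372, np.int64(195)), (374, np.int64(195)), (376, np.int64(198)), (378, np.int64(197)), (380, np.int64(196)), (382, np.int64(200)), (384, np.int64(198)), (386, np.int64(198)), (388, np.int64(193)), (390, np.int64(198)), (392, np.int64(145)), (394, np.int64(156)), (396, np.int64(157)), (398, np.int64(155))]
held [326. 223.] 569.1 44.0 112 60 -2.0
```

View pics/w11c.png

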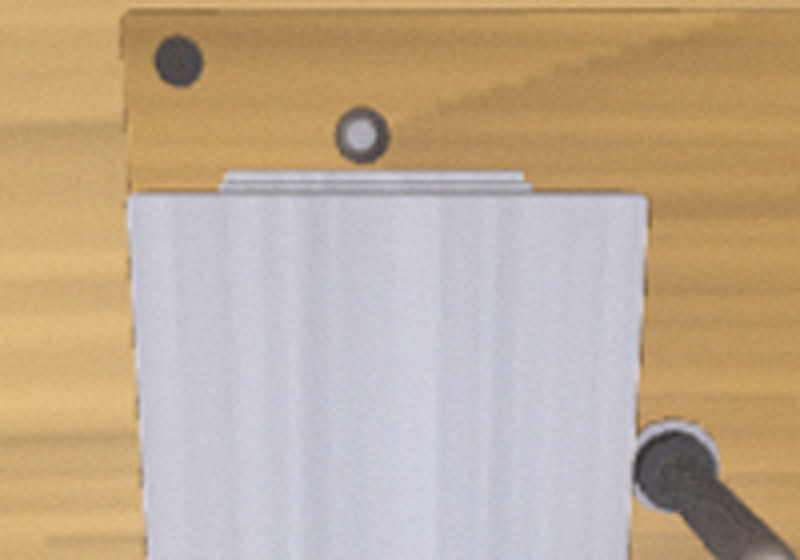

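The crop shows three stacked far edges: base at row 122.7, first blank at row 125, held at row 128. The end pin is at (320,114). Next I cast them at their heights.

```bash
python3 -c "
from h import *
d=view('wrist');print(get_state()['position'])
for n,r,a,b,z in(('base',122.7,286,361.5,.03),('A',125,284.3,362.7,.042),('held',128.2,261.8,391.3,.1333)):
  w=cast(d,[(a,r),(b,r)],z)*1000;print(n,w.round(1).tolist(),w.mean(0).round(1),np.hypot(*(w[0]-w[1])).round(1))
print('pin top',cast(d,(320,114),.06)*1000)
"
```

```text
[0.55910588 0.04299044 0.13612477]
base [[624.6, 74.6], [622.8, 14.5]] [623.7  44.5] 60.2
A [[623.1, 74.4], [621.2, 15.0]] [622.2  44.7] 59.4
held [[623.3, 71.8], [621.5, 13.2]] [622.4  42.5] 58.6
pin top [[629.9084805   46.70233713]]
```

Emit:
move_arm:
  series:
    - [0.003,-0.015,0.2,0,0.0065,0]
    - [0.003,-0.015,0.35,0,0.0065,0]
    - [0.003,-0.015,0.43,0,0.0065,0]
    - [0.003,-0.015,0.48,0,0.0065,0]
    - [0.003,-0.015,0.505,0,0.0065,0]

```text
t: 16.25
position: [0.5592, 0.0452, 0.0602]
eef_rot: [1.0, -0.015, -0.0, 0.0]
wrist_force: [1.0, -0.1, -3.0]
opening: 0.669
```

Emit:
move_arm:
  series:
    - [0,0,0,0,0,0]
    - [0,0,0,0,0,0]

```text
t: 16.45
position: [0.5601, 0.0451, 0.0611]
eef_rot: [1.0, -0.015, 0.001, 0.0]
wrist_force: [-0.1, 0.2, -3.1]
opening: 0.665
```

```bash
python3 -c "
from h import *
go([.560,.0450,.0574],-91.6)
print(get_state()['wrist_force'])
d=view('wrist')
g=cv2.cvtColor(d['image'],cv2.COLOR_BGR2GRAY).astype(int)
for c in (290,345): print(c,g[112:142,c])
"
```

```text
mean pos mm [559.86  45.14  60.99] sd [0.25 0.02 0.22] jaw yaw -91.69 tool z [ 6.e-04 -5.e-04 -1.e+00]
shift mm [0.1 0.1 3.6] frac [0.001 0.001 0.024] turn [ 0.03 -0.04 -0.09] frac [ 0.0004 -0.0006 -0.0016]
[ 0.44067084  0.93983006 -3.33644486]
290 [169 165 164 167 167 169 172 170 175 170 171 167 147 186 209 167 169 202
 210 208 205 206 207 208 208 210 209 207 206 209]
345 [151 150 148 147 149 154 155 150 159 152 152 149 138 184 209 166 154 192
 207 203 200 203 202 203 203 200 203 202 207 202]
```

Emit:
move_arm:
  series:
    - [0.003,0,0.008,0,0,0]
    - [0.003,0,0.014,0,0,0]
    - [0.003,0,0.02,0,0,0]
    - [0.003,0,0.024,0,0,0]
    - [0.003,0,0.024,0,0,0]

```text
t: 17.3
position: [0.5598, 0.0452, 0.0574]
eef_rot: [1.0, -0.015, -0.0, 0.0]
wrist_force: [-2.1, 0.3, 2.4]
opening: 0.663
```

Emit:
move_arm:
  series:
    - [0,0,0.004,0,0,0]
    - [0,0,0.008,0,0,0]

```text
t: 17.5
position: [0.5599, 0.0452, 0.0574]
eef_rot: [1.0, -0.015, -0.0, 0.0]
wrist_force: [-6.2, -0.5, 10.8]
opening: 0.668
```

Contact at 57.4 mm, as expected. Release by opening a little, then back off.

Emit:
move_arm:
  series:
    - [0,0,0,0,0,0]
    - [0,0,0,0,0,0]
    - [0,0,0,0,0,0]
    - [0,0,0,0,0,0]
  grip: 0.76

```text
t: 17.9
position: [0.56, 0.0451, 0.0572]
eef_rot: [1.0, -0.015, -0.0, 0.0]
wrist_force: [0.0, 0.0, 0.3]
opening: 0.76
```

Emit:
move_arm:
  series:
    - [0,0,-0.05,0,0,0]
    - [0,0,-0.2,0,0,0]
    - [-0.3,0,-0.5,0,0,0]
    - [-0.6,0.05,-0.8,0,0,0]
    - [-0.9,0.1,-1,0,0,0]

```text
t: 18.4
position: [0.4497, 0.0373, 0.1901]
eef_rot: [1.0, -0.014, 0.001, 0.0]
wrist_force: [0.0, 0.1, 1.1]
opening: 0.758
```

Emit:
move_arm:
  series:
    - [0,0,-0.2,0,0,0]
    - [0,0,-0.3,0,0,0]
    - [0,0,-0.3,0,0,0]
    - [0,0,-0.3,0,0,0]

```text
t: 18.8
position: [0.4497, 0.0374, 0.2352]
eef_rot: [1.0, -0.014, 0.001, 0.0]
wrist_force: [0.5, -0.2, 0.1]
opening: 0.763
```

```bash
python3 -c "
from h import *
pose(3)
d=view('wrist','w12.png')
for b in blobs(d,'alu',.054,1500): print(.054,*b)
"
```

```text
mean pos mm [448.94  37.46 233.81] sd [0.15 0.02 0.31] jaw yaw -91.66 tool z [-1.e-03 -5.e-04 -1.e+00]
0.054 [574. 198.] 422.8 -237.3 76 53 -88.1
0.054 [315.  71.] 558.3 46.7 129 60 -1.7
```

View pics/w12.png

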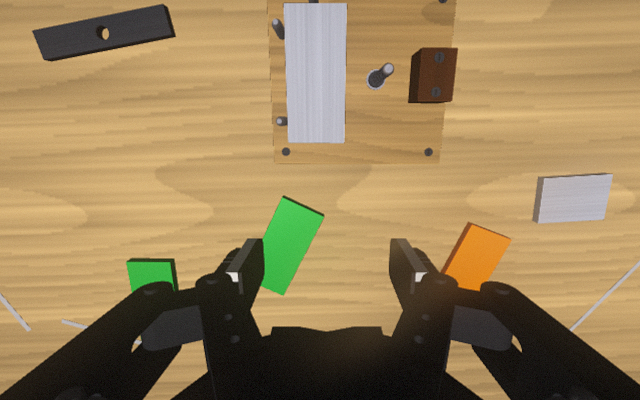

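The pile of three is square at image (316,72), measured at (558.3, 46.7) against the base at (559.2, 47.0). Next is the stud: I'll view it from 80 mm above its top, then view the strap hole in the same way so the calibration bias cancels.

Emit:
move_arm:
  series:
    - [0.2,0.1,0,0,0,-0.14]
    - [0.4,0.2,0.05,0,0,-0.28]
    - [0.6,0.3,0.1,0,0,-0.42]
    - [0.73,0.37,0.2,0,0,-0.56]
    - [0.73,0.37,0.2,0,0,-0.7]
  grip: 1

```text
t: 19.5
position: [0.557, -0.0225, 0.1994]
eef_rot: [0.938, 0.347, -0.003, -0.001]
wrist_force: [0.4, 0.4, -0.4]
opening: 1.0
```

Emit:
move_arm:
  series:
    - [0,0,0,0,0,-0.14]
    - [0,0,0,0,0,-0.28]
    - [0,0,0,0,0,-0.42]
    - [0,0,0,0,0,-0.56]
    - [0,0,0,0,0,-0.7]

```text
t: 20.0
position: [0.5564, -0.0224, 0.1978]
eef_rot: [0.749, 0.662, -0.004, -0.004]
wrist_force: [0.3, 1.5, 0.5]
opening: 0.997
```

```bash
python3 -c "
from h import *
go([.557,-.021,.17],-1.8,3)
"
```

```text
mean pos mm [556.46 -22.44 197.95] sd [0.05 0.01 0.14] jaw yaw -7.28 tool z [-9.8e-03  7.0e-04 -1.0e+00]
shift mm [ 1.5  0.6 27.9] frac [0.01  0.004 0.186] turn [-0.56  0.   -5.48] frac [-0.0094  0.0001 -0.0914]
```

Emit:
move_arm:
  series:
    - [0.01,0.004,0.1,-0.009,0,-0.09]
    - [0.01,0.004,0.186,-0.009,0,-0.09]
    - [0.01,0.004,0.186,-0.009,0,-0.09]
    - [0.01,0.004,0.186,-0.009,0,-0.09]
    - [0.01,0.004,0.186,-0.009,0,-0.09]

```text
t: 20.65
position: [0.5575, -0.0211, 0.1707]
eef_rot: [0.721, 0.693, 0.0, 0.0]
wrist_force: [0.0, -0.2, -0.4]
opening: 1.002
```

```bash
python3 -c "
from h import *
p,R=pose(5)
d=view('wrist','w13.png')
u=proj(d,[[.557,-.021,.09]])[0];print('expected px',u)
x,y=u.astype(int)
c=d['image'][y-60:y+60,x-80:x+80];cv2.imwrite('pics/w13c.png',cv2.resize(c,None,fx=5,fy=5,interpolation=cv2.INTER_CUBIC));print('crop origin',x-80,y-60)
"
```

```text
mean pos mm [557.55 -21.13 170.94] sd [0.09 0.02 0.07] jaw yaw -2.21 tool z [ 1.2e-03 -4.0e-04 -1.0e+00]
expected px [325.99718668 212.40242115]
crop origin 245 152
```

View pics/w13c.png

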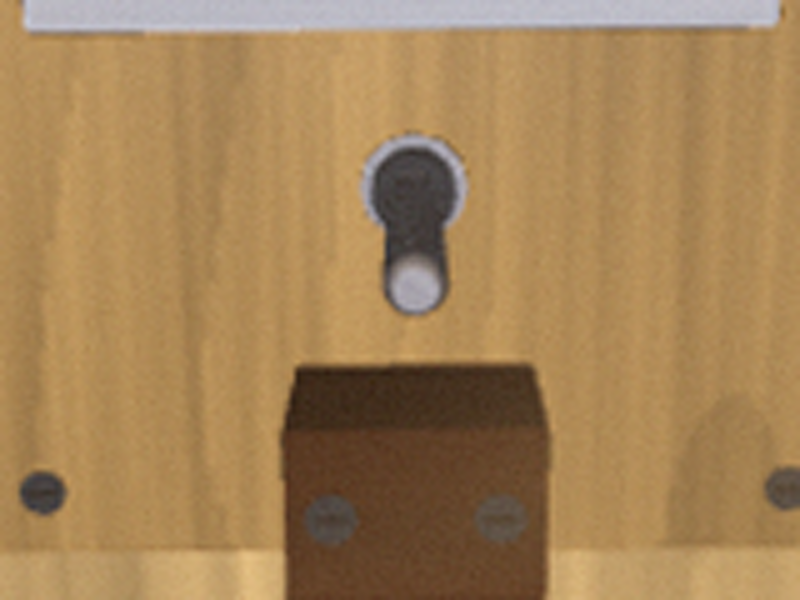

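In the crop the stud top is the light disc at (414,290), which is image (327.5,209.7). That is within 2 mm of the expected (326,212.4).

```bash
cat >> h.py <<'E'
def blobc(d,x,y,r,thr,bright):
    g=cv2.cvtColor(d["image"],cv2.COLOR_BGR2GRAY)[y-r:y+r+1,x-r:x+r+1]
    m=(g>thr if bright else g<thr).astype(np.uint8)
    n,l,st,ce=cv2.connectedComponentsWithStats(m); i=1+np.argmax(st[1:,4]); return ce[i]+[x-r,y-r],st[i]
def tool(d_cam,p,R,X): return R.T@(np.array(X)-p)*1000
E
python3 -c "
from h import *
p,R=pose(4)
d=view('wrist')
g=cv2.cvtColor(d['image'],cv2.COLOR_BGR2GRAY)
print(g[198:222:2,316:342:2])
h=cv2.cvtColor(d['image'],cv2.COLOR_BGR2HSV)
m=((h[...,1]<70)&(h[...,2]>135)).astype(np.uint8)[200:220,318:338]
n,l,st,ce=cv2.connectedComponentsWithStats(m);print(st[1:],ce[1:]+[318,200])
d['Rc']=R@np.array(d['T_tool_cam'])[:3,:3];d['c']=R@np.array(d['T_tool_cam'])[:3,3]+p
i=1+np.argmax(st[1:,4]);w=cast(d,ce[i]+[318,200],.09)[0];print(w*1000,'tool',tool(d,p,R,[*w,.09]))
"
```

```text
mean pos mm [557.12 -21.02 170.42] sd [0.06 0.02 0.09] jaw yaw -2.18 tool z [ 2.e-04 -2.e-04 -1.e+00]
[[165 162 155 119  62  63  60  62  61 111 145 148 149]
 [156 160 157 111  67  67  65  65  61  99 144 147 149]
 [163 159 157  84  54  68  70  65  55  95 148 146 150]
 [161 163 156  74  79 114 124 109  75  81 143 146 146]
 [159 160 157  72 116 161 167 158 118  74 146 149 148]
 [162 156 162  85 145 165 172 175 160  82 146 150 151]
 [159 158 155  92 154 165 164 169 169  91 145 147 143]
 [155 158 155 143 125 164 164 166 145 117 147 146 147]
 [161 158 151 157 130 115 141 125 134 148 145 149 147]
 [154 157 153 154 150 151 149 156 151 147 146 152 145]
 [160 157 153 154 145 151 155 154 152 144 143 148 149]
 [159 157 154 149 147 155 160 152 149 150 147 150 141]]
[[ 6  5 10 10 75]] [[328.13333333 209.28      ]]
[558.39479073 -18.34420235] tool [ 2.74167448  1.14864114 80.41552806]
```

Emit:
move_arm:
  series:
    - [0.33,0.05,0,0,0,-0.08]
    - [0.66,0.1,0,0,0,-0.168]
    - [0.95,0.16,0,0,0,-0.168]
    - [1,0.16,0,0,0,-0.168]
    - [1,0.16,0,0,0,-0.168]

```text
t: 21.7
position: [0.5865, 0.1294, 0.17]
eef_rot: [0.656, 0.755, -0.0, 0.0]
wrist_force: [-0.2, -0.5, -0.6]
opening: 1.0
```

```bash
python3 -c "
from h import *
d=view('wrist')
for b in blobs(d,'dark',.01,1000): print(*b)
go([.615,.2785,.09],7.9,2)
"
```

```text
[360. 346.] 663.9 -31.6 701 217 8.0
[621. 213.] 899.8 139.6 76 44 -66.0
[381.  58.] 619.0 260.6 92 30 -82.0
mean pos mm [586.41 126.92 170.  ] sd [0.02 0.23 0.03] jaw yaw 7.86 tool z [-8.e-04 -9.e-04 -1.e+00]
shift mm [146.3  49.1  79.8] frac [0.975 0.328 0.532] turn [-0.05  0.05 -0.04] frac [-0.0008  0.0008 -0.0006]
```

Emit:
move_arm:
  series:
    - [0.3,0.1,0.1,0,0,0]
    - [0.6,0.2,0.25,0,0,0]
    - [0.9,0.328,0.4,0,0,0]
    - [0.975,0.328,0.53,0,0,0]
    - [0.975,0.328,0.53,0,0,0]

```text
t: 22.35
position: [0.6124, 0.2781, 0.0859]
eef_rot: [0.657, 0.754, -0.004, -0.002]
wrist_force: [-0.2, -1.1, -0.8]
opening: 0.999
```

Emit:
move_arm:
  series:
    - [0,0,0,0,0,0]
    - [0,0,0,0,0,0]

```text
t: 22.55
position: [0.6127, 0.2761, 0.0865]
eef_rot: [0.658, 0.753, -0.004, -0.002]
wrist_force: [0.8, -0.2, 0.5]
opening: 1.004
```

```bash
python3 -c "
from h import *
p,R=pose(5)
d=view('wrist','w14.png')
d['Rc']=R@np.array(d['T_tool_cam'])[:3,:3];d['c']=R@np.array(d['T_tool_cam'])[:3,3]+p
for b in blobs(d,'dark',.01,1000): print(*b)
x,y=proj(d,[[.615,.2785,.01]])[0].astype(int);print(x,y)
g=cv2.cvtColor(d['image'],cv2.COLOR_BGR2GRAY)
print(g[y-20:y+20:2,x-30:x+30:2])
"
```

```text
mean pos mm [613.34 276.8   87.35] sd [0.12 0.36 0.17] jaw yaw 7.79 tool z [-0.0064 -0.0026 -1.    ]
[587. 352.] 858.4 182.5 152 42 -39.7
[283. 353.] 590.4 152.0 508 121 8.1
[333. 155.] 611.7 315.9 78 29 -82.1
329 211
[[174 175 179 182 186 185 182  57  66  70  67  72  67  66  68  68  63  66
   67  68  64  70  68  64  64  66  65 170 159 151]
 [176 178 178 182 187 184 179  63  64  70  68  69  63  65  64  62  64  67
   66  63  70  71  64  65  62  68  62 170 161 156]
 [176 178 179 181 183 189 187  63  70  69  72  68  65  64  68  65  66  68
   59  70  67  70  69  67  68  63  62 168 159 154]
 [174 179 181 182 184 183 188  61  66  72  69  69  64  67  65  66  67  68
   70  68  63  64  68  59  65  66  63 167 156 156]
 [175 179 182 184 184 186 187  63  66  69  67  69  67  65  66  56  75  74
   58  62  66  63  69  66  67  70  65 166 155 155]
 [178 180 183 181 188 185 190  61  70  73  59  63  65  62 117 165 175 170
  170 139  59  73  64  66  65  68  58 166 152 151]
 [175 181 183 188 187 187 189  56  66  70  69  66  60 124 175 167 168 160
  166 170 140  60  67  68  66  65  69 163 159 156]
 [180 1
[... 918 characters left out ...]
 69  67  70  65  69  68
   68  64  70  73  68  70  69  69  81 155 152 151]
 [180 181 188 185 186 189 188 108  67  69  68  75  70  63  69  70  72  68
   68  71  71  74  71  68  73  72  81 155 152 156]
 [179 185 184 189 188 183 186 104  73  68  72  67  68  69  72  71  69  67
   69  66  70  70  72  74  73  74  84 153 157 158]
 [173 176 185 187 188 187 185 105  73  74  69  71  68  68  69  76  73  72
   73  72  70  69  75  70  75  75  84 154 152 155]
 [165 179 185 188 188 186 185 109  72  68  66  73  74  66  72  73  72  70
   72  66  68  76  72  73  73  80  89 157 153 152]
 [166 178 186 186 186 184 181 106  70  76  69  70  69  71  68  71  71  79
   73  70  76  74  72  73  73  75  87 156 154 153]]
```

```bash
python3 -c "
from h import *
p,R=pose(4)
d=view('wrist')
d['Rc']=R@np.array(d['T_tool_cam'])[:3,:3];d['c']=R@np.array(d['T_tool_cam'])[:3,3]+p
h=cast(d,(331.7,208.4),.01)[0];print('hole',h*1000,'dia',np.hypot(*(cast(d,[(322.6,208.4),(340.8,208.4)],.01)@[[1],[0]]).ravel().ptp() if 0 else np.diff(cast(d,[(322.6,208.4),(340.8,208.4)],.01),axis=0)[0])*1000)
g=cv2.cvtColor(d['image'],cv2.COLOR_BGR2GRAY)
e=[]
for r in (150,180,230,240):
  m=np.where(g[r,290:385]<120)[0]+290; w=cast(d,[(m[0]-.5,r),(m[-1]+.5,r)],.01)*1000; print(r,m[0],m[-1],w.mean(0).round(1),np.hypot(*np.diff(w,axis=0)[0]).round(1)); e.append(w.mean(0))
v=e[0]-e[-1];print('axis',np.degrees(np.arctan2(v[1],v[0])))
go([*h,.0135],np.degrees(np.arctan2(v[1],v[0]))-90,3)
"
```

```text
mean pos mm [612.67 277.88  86.52] sd [0.15 0.12 0.22] jaw yaw 7.88 tool z [-0.0075 -0.0027 -1.    ]
hole [615.51863855 282.85804843] dia 13.742731367084453
150 313 354 [610.6 326.3] 30.0
180 313 353 [613.4 304.6] 30.1
230 314 352 [619.  265.8] 30.1
240 315 352 [620.5 257.6] 29.6
axis 98.18969631213264
mean pos mm [612.32 278.18  85.95] sd [0.02 0.03 0.03] jaw yaw 7.91 tool z [-0.0083 -0.003  -1.    ]
shift mm [ 4.3  4.4 72.4] frac [0.029 0.03  0.483] turn [-0.5   0.1  -0.28] frac [-0.0083  0.0017 -0.0047]
```

```bash
python3 -c "
from h import *
for k in range(6):
  d=view('wrist'); s=get_state(); g=cv2.cvtColor(d['image'],cv2.COLOR_BGR2GRAY)
  m=(g[190:228,316:350]>100).astype(np.uint8); n,l,st,ce=cv2.connectedComponentsWithStats(m); i=[j for j in range(1,n) if st[j,4]<400 and st[j,4]>100]
  R=Ro.from_quat(s['eef_rot']).as_matrix()
  print(s['t'],(s['position']*1000).round(1),R[:,2].round(4),s['joint_vel'].round(3),s['qpos'].round(4),[(ce[j]+[316,190]).round(2) for j in i])
"
```

```text
23.3 [612.3 278.2  85.9] [-0.0084 -0.003  -1.    ] [ 0.    -0.    -0.002 -0.     0.001  0.001] [ 2.981e-01  5.636e-01  1.396e+00 -4.000e-04  1.191e+00  1.603e-01] [array([333.4 , 208.18])]
23.35 [612.3 278.2  85.9] [-0.0084 -0.003  -1.    ] [-0.001  0.    -0.001  0.001 -0.     0.001] [ 2.9810e-01  5.6360e-01  1.3960e+00 -5.0000e-04  1.1909e+00  1.6030e-01] [array([333.44, 208.25])]
23.4 [612.3 278.2  85.9] [-0.0084 -0.003  -1.    ] [-0.     0.001 -0.001 -0.    -0.     0.001] [ 2.981e-01  5.636e-01  1.396e+00 -4.000e-04  1.191e+00  1.603e-01] [array([333.46, 208.18])]
23.45 [612.3 278.2  85.9] [-0.0084 -0.003  -1.    ] [ 0.002  0.    -0.     0.002  0.     0.   ] [ 2.9810e-01  5.6360e-01  1.3960e+00 -4.0000e-04  1.1909e+00  1.6030e-01] [array([333.42, 208.22])]
23.5 [612.3 278.1  85.9] [-0.0084 -0.003  -1.    ] [ 0.002  0.     0.001  0.001  0.002 -0.   ] [ 2.980e-01  5.636e-01  1.396e+00 -4.000e-04  1.191e+00  1.603e-01] [array([333.38, 208.21])]
23.55 [612.3 278.1  85.9] [-0.0084 -0.003  -1.    ] [-0.001  0.001  0.    -0.002 -0.001 -0.001] [ 2.9800e-01  5.6360e-01  1.3960e+00 -4.0000e-04  1.1909e+00  1.6030e-01] [array([333.36, 208.17])]
```

```bash
cat >> h.py <<'E'
def hole(z=.01):
    p,R=pose(3); d=view('wrist'); T=np.array(d['T_tool_cam']); d['Rc']=R@T[:3,:3]; d['c']=R@T[:3,3]+p
    g=cv2.cvtColor(d['image'],cv2.COLOR_BGR2GRAY); l=cv2.connectedComponentsWithStats((g>115).astype(np.uint8))
    i=[j for j in range(1,l[0]) if 100<l[2][j,4]<500 and abs(l[3][j]-[330,208]).max()<25][0]; st=l[2][i]; print('stats',st,l[3][i])
    top,cx=st[1],l[3][i][0]
    c=cast(d,(cx,top+9),z)[0]
    for _ in range(4):
        a=np.linspace(0,6.28,60); u=proj(d,np.c_[c[0]+.007*np.cos(a),c[1]+.007*np.sin(a),0*a+z])
        px=proj(d,[[*c,z]])[0]+[cx-.0-(u[:,0].max()+u[:,0].min())/2,top-.5-u[:,1].min()]; c=cast(d,px,z)[0]
    print('hole px',px,'world',c*1000,'width px',np.ptp(u[:,0]),'tool',tool(d,p,R,[*c,z])); return c
E
python3 -c "
from h import *
h=hole(); go([*h,.0135],8.0,2)"
```

```text
mean pos mm [612.35 278.14  85.92] sd [0.   0.03 0.01] jaw yaw 7.9 tool z [-0.0083 -0.003  -1.    ]
stats [325 201  18  15 186] [333.24193548 207.97311828]
hole px [333.24251259 209.44888556] world [616.36445961 282.61853686] width px 18.56586415455655 tool [ 4.02489089  5.25467516 75.87468756]
mean pos mm [612.37 278.12  85.95] sd [0.01 0.01 0.01] jaw yaw 7.9 tool z [-0.0083 -0.003  -1.    ]
shift mm [ 4.   5.2 72.4] frac [0.027 0.035 0.483] turn [-0.49  0.1  -0.1 ] frac [-0.0082  0.0017 -0.0017]
```

Emit:
move_arm:
  series:
    - [0.027,0.035,0,-0.008,0.002,-0.002]
    - [0.027,0.035,0,-0.008,0.002,-0.002]
    - [0.027,0.035,0,-0.008,0.002,-0.002]
    - [0.027,0.035,0,-0.008,0.002,-0.002]
    - [0.027,0.035,0,-0.008,0.002,-0.002]

```text
t: 24.35
position: [0.617, 0.2828, 0.0859]
eef_rot: [0.656, 0.755, -0.0, -0.0]
wrist_force: [0.5, 0.2, 0.5]
opening: 1.003
```

Emit:
move_arm:
  series:
    - [0,0,0,0,0,0]
    - [0,0,0,0,0,0]
    - [0,0,0,0,0,0]

```text
t: 24.65
position: [0.6169, 0.2827, 0.0858]
eef_rot: [0.656, 0.755, -0.0, -0.0]
wrist_force: [0.1, 0.9, -0.7]
opening: 0.999
```

```bash
python3 -c "
from h import *
h=hole(); go([*h,.018],8.1,2)"
```

```text
mean pos mm [616.97 282.78  85.88] sd [0.01 0.   0.01] jaw yaw 8.01 tool z [-4.e-04  2.e-04 -1.e+00]
stats [318 207  17  13 175] [325.81714286 213.06285714]
hole px [325.81910064 215.35287496] world [616.69262625 282.10240068] width px 18.45841195068442 tool [-0.65219738 -0.34263296 75.88056425]
mean pos mm [616.94 282.8   85.85] sd [0.02 0.01 0.03] jaw yaw 8.02 tool z [-4.e-04  2.e-04 -1.e+00]
shift mm [-0.7 -0.3 67.8] frac [-0.005 -0.002  0.452] turn [-0.02 -0.02 -0.08] frac [-0.0004 -0.0003 -0.0014]
```

Emit:
move_arm:
  series:
    - [-0.005,-0.002,0.2,0,0,0]
    - [-0.005,-0.002,0.33,0,0,0]
    - [-0.005,-0.002,0.4,0,0,0]
    - [-0.005,-0.002,0.435,0,0,0]
    - [-0.005,-0.002,0.45,0,0,0]

```text
t: 25.45
position: [0.6169, 0.2821, 0.0182]
eef_rot: [0.656, 0.755, -0.0, -0.0]
wrist_force: [0.3, 0.2, 1.7]
opening: 1.0
```

Emit:
move_arm:
  series:
    - [0,0,0,0,0,0]
    - [0,0,0,0,0,0]
    - [0,0,0,0,0,0]
    - [0,0,0,0,0,0]
    - [0,0,0,0,0,0]
  grip: 0.15
  force: 60

```text
t: 25.95
position: [0.6172, 0.2823, 0.0195]
eef_rot: [0.656, 0.755, 0.0, -0.0]
wrist_force: [-2.2, -0.6, 4.9]
opening: 0.303
```

Emit:
move_arm:
  series:
    - [0,0,0,0,0,0]
    - [0,0,0,0,0,0]
    - [0,0,0,0,0,0]

```text
t: 26.25
position: [0.6172, 0.2823, 0.0196]
eef_rot: [0.656, 0.755, 0.0, -0.0]
wrist_force: [-0.3, 0.7, 1.4]
opening: 0.3
```

```bash
python3 -c "
from h import *
pose(3)"
```

```text
mean pos mm [617.25 282.27  19.63] sd [0.01 0.01 0.01] jaw yaw 8.02 tool z [ 3.e-04  5.e-04 -1.e+00]
```

Emit:
move_arm:
  series:
    - [0,0,-0.1,0,0,0]
    - [0,0,-0.3,0,0,0]
    - [0,0,-0.6,0,0,0]
    - [0,0,-0.9,0,0,0]
    - [-0.1,0,-0.95,0,0,0]

```text
t: 26.9
position: [0.6233, 0.2702, 0.1705]
eef_rot: [0.655, 0.756, 0.007, 0.003]
wrist_force: [1.5, -0.1, -2.3]
opening: 0.299
```

Emit:
move_arm:
  series:
    - [-0.25,-0.1,0,0,0,0.08]
    - [-0.5,-0.2,0,0,0,0.165]
    - [-0.75,-0.3,0,0,0,0.165]
    - [-0.9,-0.33,0,0,0,0.165]
    - [-0.9,-0.33,0,0,0,0.165]

```text
t: 27.4
position: [0.5919, 0.1254, 0.1675]
eef_rot: [0.719, 0.695, 0.005, 0.002]
wrist_force: [0.6, 1.1, -4.3]
opening: 0.3
```

```bash
python3 -c "
from h import *
go([.55963,-.01828,.145],-2,5);s=get_state();print(s['opening'],s['wrist_force'])
d=view('wrist','w15.png')"
```

```text
mean pos mm [592.86 129.11 168.3 ] sd [0.32 1.06 0.32] jaw yaw -1.79 tool z [ 0.0123  0.0058 -0.9999]
shift mm [-148.5  -28.9   22. ] frac [-0.99  -0.193  0.147] turn [ 0.69 -0.36  0.21] frac [ 0.0116 -0.006   0.0035]
0.29987801315248136 [-1.41752207  1.06469098 -3.21593364]
```

Emit:
move_arm:
  series:
    - [-0.3,-0.1,0,0.01,-0.006,0.003]
    - [-0.6,-0.193,0,0.01,-0.006,0.003]
    - [-0.9,-0.193,0.03,0.011,-0.006,0.003]
    - [-0.99,-0.193,0.05,0.011,-0.006,0.003]
    - [-0.99,-0.193,0.05,0.011,-0.006,0.003]

```text
t: 28.2
position: [0.5601, -0.0185, 0.1596]
eef_rot: [0.719, 0.695, 0.0, 0.0]
wrist_force: [0.8, 0.3, -2.8]
opening: 0.301
```

Emit:
move_arm:
  series:
    - [0,0,0,0,0,0]
    - [0,0,0,0,0,0]
    - [0,0,0,0,0,0]
    - [0,0,0,0,0,0]
    - [0,0,0,0,0,0]

```text
t: 28.7
position: [0.5602, -0.0177, 0.1597]
eef_rot: [0.719, 0.695, 0.0, 0.0]
wrist_force: [0.2, -0.3, -3.6]
opening: 0.299
```

```bash
python3 -c "
from h import *
go([.55963,-.01828,.125],-2,5)
p,R=pose(1)
d=view('wrist','w15.png')
g=cv2.cvtColor(d['image'],cv2.COLOR_BGR2GRAY)
T=np.array(d['T_tool_cam']); d['Rc']=R@T[:3,:3]; d['c']=R@T[:3,3]+p
zt=p[2]-.0096
u=proj(d,[p+R@[0,0,.0096]])[0];print('hole exp px',u)
for r in (140,170,200):
  m=np.where(g[r,270:380]<115)[0]+270; w=cast(d,[(m[0]-.5,r),(m[-1]+.5,r)],zt); print(r,m[0],m[-1],[tool(d,p,R,[*q,zt]).round(1) for q in w])
x,y=u.astype(int)
print(g[y-30:y+30:3,x-45:x+45:3])
"
```

```text
mean pos mm [560.17 -18.17 159.65] sd [0.03 0.18 0.02] jaw yaw -1.96 tool z [ 1.2e-03 -1.0e-04 -1.0e+00]
shift mm [-0.1 -0.6 34.6] frac [-0.001 -0.004  0.231] turn [0.07 0.   0.04] frac [0.0012 0.0001 0.0007]
mean pos mm [560.15 -18.44 159.63] sd [0. 0. 0.] jaw yaw -1.98 tool z [ 1.2e-03 -1.0e-04 -1.0e+00]
hole exp px [326.89675927 253.17169459]
140 295 356 [array([ 59.5, -15.6,   9.6]), array([59.4, 14.3,  9.6])]
170 296 356 [array([ 44.9, -15.5,   9.6]), array([44.9, 14.7,  9.6])]
200 297 355 [array([ 29.5, -15.4,   9.6]), array([29.5, 14.6,  9.6])]
[[154 162 166 163 168 164  72  76  72  71  70  69  70  73  71  72  75  66
   71  73  69  75  78  71  76 159 159 157 157 160]
 [159 166 165 159 167 169  75  73  76  75  75  73  76  71  74  73  71  70
   69  75  68  79  73  73  74 163 160 156 153 154]
 [165 166 165 158 169 171  72  75  74  73  69  70  73  73  71  74  74  72
   70  76  67  73  71  73  76 159 159 156 158 159]
 [165 165 165 161 172 171  70  80  78  75  77  66  72  70  72  74  78  70
   74  75  73  74  76  78  78 163 163 158 155 153]
 [162 166 159  94  92  95  38  56  71  74 
[... 1258 characters left out ...]
 75  72  67  66  63  69
   66  73  69  71  73  48  37  42  67 166 220 210]
 [ 40  35 211 225  66  33  36  35  71  76  72  72  70  66  67  68  67  66
   68  72  69  65  70  43  39  36  71 186 217  41]
 [ 38  35  79 232  64  32  38  39  74  66  71  68  68  71  68  69  66  65
   67  68  65  66  70  50  34  39  70 215 164  39]
 [ 37  40  37  79  63  30  32  52  69  69  71  67  61  72  67  65  68  62
   70  66  67  66  66  57  34  29  67  58  44  41]
 [ 34  32  36  33  67  33  31  56  70  67  72  69  72  64  66  72  63  64
   66  72  67  71  69  61  29  28  64  36  31  35]
 [ 34  35  31  24  64  24  32  71  69  72  64  62  67  68  66  63  61  67
   68  65  65  71  66  67  25  29  60  28  37  32]]
```

Emit:
move_arm:
  series:
    - [-0.001,-0.008,0.1,0.001,0,0]
    - [-0.001,-0.008,0.2,0.001,0,0]
    - [-0.001,-0.008,0.27,0.001,0,0]
    - [-0.001,-0.008,0.31,0.001,0,0]
    - [-0.001,-0.008,0.31,0.001,0,0]

```text
t: 29.55
position: [0.5576, -0.0184, 0.1111]
eef_rot: [0.719, 0.695, -0.001, -0.001]
wrist_force: [0.2, 0.1, -3.1]
opening: 0.292
```

Emit:
move_arm:
  series:
    - [0,0,0,0,0,0]
    - [0,0,0,0,0,0]
    - [0,0,0,0,0,0]
    - [0,0,0,0,0,0]

```text
t: 29.95
position: [0.5581, -0.0184, 0.1117]
eef_rot: [0.719, 0.695, -0.001, -0.001]
wrist_force: [0.2, -0.2, -3.6]
opening: 0.299
```

```bash
python3 -c "
from h import *
go([.55892,-.01845,.1],-2,3);print(get_state()['wrist_force'])
d=view('wrist','w16.png')
g=cv2.cvtColor(d['image'],cv2.COLOR_BGR2GRAY)
print(g[236:270:2,308:344:2])
"
```

```text
mean pos mm [557.89 -18.41 111.51] sd [0.07 0.01 0.08] jaw yaw -1.99 tool z [-2.8e-03  5.0e-04 -1.0e+00]
shift mm [-0.   1.1 11.5] frac [-0.     0.007  0.077] turn [-0.16 -0.02  0.01] frac [-0.0027 -0.0004  0.0002]
[ 0.13558841 -0.04363613 -2.97946122]
[[ 67  74  71  65  71  69  76  76  71  71  71  73  73  72  75  72  75  73]
 [ 74  76  70  68  73  69  76  72  70  72  70  73  69  74  72  75  74  75]
 [ 72  77  72  73  68  69  70  66  65  58  70  64  69  73  70  74  72  76]
 [ 73  79  74  71  69  69  77 137 169 182 177 165 118  68  73  74  74  72]
 [ 69  74  73  66  71 154  79 166 176 176 179 181 189 137  66  73  73  84]
 [ 74  75  73  61 148 165 134 158 177 176 178 176 180 133 119  67  73  77]
 [ 72  74  71 106 172 172 167 102 179 179 178 173 166 112 161 134  72  75]
 [ 71  70  69  58 179 170 171 158 155 158 179 168 158 163 161  78  72  72]
 [ 67  74  71  35  72  77  79  77  80  80  82  79  77  81  71  46  77  72]
 [ 74  68  75  42  49  47  48  49  46  49  43  48  54  49  47  52  71  73]
 [ 67  77  69  50  43  48  49  42  49  46  48  48  50  50  50  58  73  74]
 [ 72  72  72  66  43  48  46  49  45  50  46  54  50  51  49  64  74  74]
 [ 75  72  71  72  61  43  45  46  46  55  47  50  53  48  56  73  71  71]
 [ 68  73  69  69  73  61  46  49  52  50  48  50  46  59  68  73  70  72]
 [ 73  72  72  70  70  73  60  62  53  50  51  59  65  75  66  71  68  70]
 [ 71  75  68  69  68  69  71  71  69  74  71  66  68  67  70  70  67  70]
 [ 68  71  71  69  68  66  66  70  63  71  65  77  68  69  66  67  70  70]]
```

The held strap's hole now shows the stud top through it at about (327.3,243.7), within 0.6 mm of the hole centre, so I'll lower it slowly.

Emit:
move_arm:
  series:
    - [-0.001,0.004,0.015,-0.003,0,0]
    - [-0.001,0.004,0.03,-0.003,0,0]
    - [-0.001,0.004,0.045,-0.003,0,0]
    - [-0.001,0.004,0.06,-0.003,0,0]
    - [-0.001,0.004,0.07,-0.003,0,0]

```text
t: 30.65
position: [0.5581, -0.0185, 0.1004]
eef_rot: [0.719, 0.695, -0.0, -0.0]
wrist_force: [-0.9, -0.0, -4.2]
opening: 0.302
```

```bash
python3 -c "
from h import *
go([.5584,-.0186,.0756],-2,4);print(get_state()['wrist_force'])
"
```

```text
mean pos mm [558.12 -18.52 100.49] sd [0.15 0.03 0.23] jaw yaw -1.99 tool z [-6.e-04  5.e-04 -1.e+00]
shift mm [-0.1  0.3 24.9] frac [-0.001  0.002  0.166] turn [-0.04 -0.03  0.01] frac [-0.0006 -0.0005  0.0002]
[-1.46648175  0.54675228 -3.12010969]
```

The stud has passed through the hole freely: underside at about 81 mm, with no side force. Continue down.

Emit:
move_arm:
  series:
    - [0,0,0.04,0,0,0]
    - [0,0,0.08,0,0,0]
    - [0,0,0.12,0,0,0]
    - [0,0,0.145,0,0,0]
    - [0,0,0.155,0,0,0]

```text
t: 31.35
position: [0.5577, -0.0184, 0.0766]
eef_rot: [0.719, 0.695, -0.0, -0.001]
wrist_force: [-0.1, 0.3, -3.4]
opening: 0.296
```

Emit:
move_arm:
  series:
    - [0,0,0,0,0,0]
    - [0,0,0,0,0,0]
    - [0,0,0,0,0,0]

```text
t: 31.65
position: [0.5579, -0.0185, 0.0768]
eef_rot: [0.719, 0.695, -0.0, -0.001]
wrist_force: [0.2, 0.9, -3.0]
opening: 0.298
```

```bash
python3 -c "
from h import *
go([.5584,-.0186,.0736],-2,4);print(get_state()['wrist_force'])
"
```

```text
mean pos mm [557.93 -18.47  76.84] sd [0.04 0.01 0.03] jaw yaw -1.99 tool z [-1.1e-03  6.0e-04 -1.0e+00]
shift mm [-0.1  0.5  3.2] frac [-0.001  0.003  0.022] turn [-0.07 -0.03  0.01] frac [-0.0011 -0.0006  0.0002]
[-0.65318632 -0.55641096 -3.89138324]
```

Emit:
move_arm:
  series:
    - [0,0,0.007,-0.001,0,0]
    - [0,0,0.013,-0.001,0,0]
    - [0,0,0.018,-0.001,0,0]
    - [0,0,0.022,-0.001,0,0]
    - [0,0,0.022,-0.001,0,0]

```text
t: 32.35
position: [0.5578, -0.0184, 0.0737]
eef_rot: [0.719, 0.695, 0.0, -0.0]
wrist_force: [-1.0, -0.9, -1.0]
opening: 0.296
```

Emit:
move_arm:
  series:
    - [0,0,0.004,0,0,0]
    - [0,0,0.008,0,0,0]
    - [0,0,0.008,0,0,0]

```text
t: 32.65
position: [0.5579, -0.0184, 0.0735]
eef_rot: [0.719, 0.695, -0.0, -0.0]
wrist_force: [-4.7, 0.6, 5.8]
opening: 0.297
```

Seated at 73.5 mm, against 73.6 expected. Release and go straight up.

Emit:
move_arm:
  series:
    - [0,0,0,0,0,0]
    - [0,0,0,0,0,0]
    - [0,0,0,0,0,0]
    - [0,0,0,0,0,0]
  grip: 0.5

```text
t: 33.05
position: [0.5581, -0.0185, 0.0736]
eef_rot: [0.719, 0.695, 0.0, -0.0]
wrist_force: [-0.7, -0.5, 0.2]
opening: 0.499
```

Emit:
move_arm:
  series:
    - [0,0,-0.05,0,0,0]
    - [0,0,-0.2,0,0,0]
    - [0,0,-0.5,0,0,0]
    - [0,0,-0.8,0,0,0]
    - [0,0,-1,0,0,0]

```text
t: 33.55
position: [0.5596, -0.0189, 0.2279]
eef_rot: [0.719, 0.695, 0.002, 0.002]
wrist_force: [0.3, 0.0, 0.7]
opening: 0.497
```

Emit:
move_arm:
  series:
    - [-0.3,0,0,0,0,0]
    - [-0.6,0,0,0,0,0]
    - [-0.6,0,0,0,0,0]
    - [-0.6,0,0,0,0,0]
    - [-0.6,0,0,0,0,0]

```text
t: 34.05
position: [0.5563, -0.108, 0.2278]
eef_rot: [0.719, 0.695, 0.002, 0.002]
wrist_force: [0.1, -0.1, -0.6]
opening: 0.5
```

```bash
python3 -c "
from h import *
pose(6)
d=view('wrist','w17.png')
for b in blobs(d,'alu',.054,1000): print('alu54',*b)
for b in blobs(d,'dark',.064,1000): print('dark64',*b)
t=view('top','t17.png')
a=view('top')
for b in blobs(t,'alu',.012):
  if 60<b[3]<140: print('top12',*b)
cv2.imwrite('pics/w17c.png',np.hstack([d['image'],]))
"
```

```text
mean pos mm [ 556.46 -107.67  227.82] sd [0.07 0.13 0.03] jaw yaw -1.89 tool z [ 4.9e-03 -1.0e-04 -1.0e+00]
alu54 [632. 307.] 921.9 -268.0 149 27 -75.9
alu54 [479. 221.] 727.1 -165.6 142 33 -87.5
alu54 [531.  46.] 751.7 11.1 99 96 34.8
alu54 [322.  28.] 558.5 42.5 130 52 -1.9
dark64 [299. 347.] 563.7 -284.2 803 215 -2.4
dark64 [325. 107.] 557.4 -25.8 74 28 88.6
top12 [623. 334.] 109.8 -1028.3 98 76 -16.0
top12 [ 15. 314.] 167.5 955.0 105 70 85.4
top12 [393. 241.] 410.9 -277.0 85 61 -89.7
top12 [115. 222.] 472.1 660.7 85 31 -11.8
top12 [455. 192.] 578.5 -498.1 74 23 4.5
top12 [297. 195.] 565.0 47.4 136 61 -1.8
top12 [160. 179.] 618.4 514.1 88 15 57.0
top12 [367. 161.] 686.3 -195.4 130 44 70.4
top12 [306. 142.] 749.7 19.3 87 56 77.3
top12 [412. 110.] 875.0 -357.3 103 14 40.4
```

```bash
python3 -c "
from h import *
s=get_state();print(s['t'],s['wrist_force'].round(1),s['joint_vel'].round(3)); print(hand_in())"
```

```text
34.5 [-0.6  1.2 -0.2] [-0.005 -0.    -0.001 -0.     0.002 -0.002]
the job is handed in; nothing more can be done
None
```

The pack is built and handed in at t = 34.5 s: both loose blanks are stacked on the base blank, and the strap is over the stud, ready for your nut.

**Blanks:** I lowered both until I felt contact. The finished pile measured (558.3, 46.7) mm at -1.7°, against (559.2, 47.0) mm at -1.8° for the base blank, so it lines up within about 1 mm.

**Strap:** The stud went through the hole with no side force. The gripper stopped at 73.5 mm against 73.6 mm expected for an underside at 54 mm. The strap lies at 88.6°, and the jig's y axis is at about 88.2°.

**Bench:** In the last top view the offcut is where it was. I did not re-measure the other bystanders.

**Failures and disagreements:**
- While letting go of the first blank, a finger brushed the stud with about 14 N and pushed the arm 4 mm sideways. That blank then measured about 2 mm off the base along its length, which is within tolerance. I opened the gripper less for the second one.
- Some early position readings were taken before the arm had settled, and were off by a few mm until I measured again.
- I had used up the picture limit, so the last check of the strap is by numbers only. It covers only the part of the strap the mask picked out, and I did not measure its tilt.

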